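# Pack the sample jars into the slide-cover carry bin

### The job

Pack every sample jar for the road: swing the lid of the grey case up past its balance point so that it stays open by itself, and open the carry bin beside it by holding its latch bar down while sliding the cover all the way back. Lift all the jars out of the case and stand them upright on the floor of the carry bin, then slide its cover fully home again, bar held down past the hooks, so that the released bar springs up and latches. Leave the case standing open and do not disturb the other things on the bench.

Things in the scene. Friction and masses are not known exactly. Their poses are not given: they have to be found in the camera images.
- case: Low grey painted clamshell case, fixed to the bench. Origin under its centre on the bench top; x points away from the robot to the hinge side, y to the left, z up. Tray outside 196 (x) by 236 (y) mm, rim 34 mm high, walls 6 mm, inner floor at 6 mm. With the lid shut the whole is 79 mm high, its grip reaching 119 mm. It stands left or right of the carry bin.
- lid_hinge (a point): Centre of the hinge line at the far rim of the case: 98 mm along x and 34 mm up in the case's frame; the hinge runs along the case's y. Axes as the case's.
- lid_grip (a point): Point to pinch on the upright black grip on top of the lid near its front edge: 26 mm above the lid's top. The grip is 22 mm wide along the case's y, 20 mm along x and 40 mm high. Lid shut, the point lies 180 mm in front of the hinge (-x) and 71 mm above it, and it turns round the hinge with the lid.
- lid (a joint): Angle of the lid, 0 shut to 1.85 rad at its stop leaning back. The lid is a 45 mm deep shell of 0.28 kg on a free hinge: from below about 1.25 rad it falls shut, beyond that it falls back to the stop and stays there. Positive lifts the front edge up and back (away from the robot).
- bin: Dark steel carry bin, fixed to the bench. Origin under the centre of the bin on the bench top; x points away from the robot, y left, z up. Outside 152 (x) by 208 (y) mm, walls 6 mm and 68 mm high, inner floor at 6 mm (inner space 140 by 196 mm). Note: right of the bench a tall rack post stands upright about 0.46 m ahead and 0.21 m to the right of the robot; keep the arm clear of it.
- hooks (a point): Point midway between the two hooks of the bin, at the underside of their noses: 41 mm in front of the bin's centre, 90 mm up. Each nose is 12 mm long in x and stops the raised latch bar from either side. The hooks stand outside the rails, out to 137 mm left and right, up to 102 mm high. The rails, 76 mm high, run from the bin's front to 216 mm behind its centre.
- cover (a joint): Travel of the flat dark steel cover (152 by 208 mm, its top 76 mm above the bench) along the bin's +x on the rails, in m: 0 fully home over the bin, 0.14 all the way back, where the bin is fully open. About 1.5 N of friction; it stays where it is left. Near home it moves only while the latch bar is held down, both when opening and when closing (see hooks).
- tab (a joint): How far the latch bar is pressed down, in m: 0 up, 0.008 fully down. A spring pushes it up with about 2.4 N at the top to 5.6 N fully down. The bar is 11 mm thick along x, 8 mm high and 256 mm long. It must be down by at least 0.005 to pass under the hooks, and it springs up by itself when let go.
- tab_pad (a point): Floor of the thumb trough in the middle of the latch bar, which lies across the cover 55 mm in front of the cover's centre and rides with it. The trough's floor is 94 mm above the bench with the bar up; it measures 33 mm along the bin's x between two ridges 10 mm high and 7 mm thick that one can push against, 46 mm along y, open at both ends. Closed fingertips fit in.
- jar1: Sample jar with black screw lid, 49 mm in diameter and 56 mm high, 50 to 85 g; origin at the centre of its underside, z up through its lid. Stands on the case's floor under the lid at the start. Absent in some starts.
- jar2: Sample jar with black screw lid, 49 mm in diameter and 56 mm high, 50 to 85 g; origin at the centre of its underside, z up through its lid. Stands on the case's floor under the lid at the start. Absent in some starts.
- jar3: Sample jar with black screw lid, 49 mm in diameter and 56 mm high, 50 to 85 g; origin at the centre of its underside, z up through its lid. Stands on the case's floor under the lid at the start. Absent in some starts.
- jar4: Sample jar with black screw lid, 49 mm in diameter and 56 mm high, 50 to 85 g; origin at the centre of its underside, z up through its lid. Stands on the case's floor under the lid at the start. Absent in some starts.
- tape: Bystander: roll of masking tape, 86 mm across, 24 mm high, lying to the left of case and bin; origin under its centre.
- marker: Bystander: felt marker, 138 mm long (along its y), 17 mm thick, lying in the gap between case and bin; origin under its middle.
- squeeze: Bystander: squeeze bottle with bent spout, 70x110x216 mm, standing at the back right; origin under its middle.

How it is judged:
On the way, in this order (a step that is already met when the one before it is completed fails the run):
1. the lid stands open by itself, let go, and the cover is slid back off the bin (in either order) (value of joint lid above 1.6 rad and contact force between the fingers and lid below 0.1 N and value of joint cover above 0.125 m), for 0.3 s.
2. all jars stand in the bin (x of jar1 in the frame of bin between -0.071 and 0.071 m and y of jar1 in the frame of bin between -0.099 and 0.099 m and z of jar1 in the frame of bin between 0 and 0.012 m and angle between each of jar1, jar2, jar3, jar4's own z axis and vertical below 0.15 rad and x of jar2 in the frame of bin between -0.071 and 0.071 m and y of jar2 in the frame of bin between -0.099 and 0.099 m and z of jar2 in the frame of bin between 0 and 0.012 m and x of jar3 in the frame of bin between -0.071 and 0.071 m and y of jar3 in the frame of bin between -0.099 and 0.099 m and z of jar3 in the frame of bin between 0 and 0.012 m and x of jar4 in the frame of bin between -0.071 and 0.071 m and y of jar4 in the frame of bin between -0.099 and 0.099 m and z of jar4 in the frame of bin between 0 and 0.012 m), for 0.2 s.
At the end, for the whole second after the job is handed in: Every jar present stands upright (within 0.15 rad) and at rest on the floor inside the carry bin, the cover is home within 4 mm with its latch bar up (within 2 mm), and the case's lid stands open beyond 1.6 rad (all of step 2 and linear speed of each of jar1, jar2, jar3, jar4 below 0.02 m/s and value of joint cover below 0.004 m and value of joint tab below 0.002 m and value of joint lid above 1.6 rad); the robot touches nothing.
It fails at once if another thing on the bench is pushed more than 30 mm (distance of any of tape, marker, squeeze from where it was at the start of the episode above 0.03 m).
Of jar1, jar2, jar3, jar4 only 3 to 4 are there at a start; the rules pass over those that are not, and their reading is None.
At some moment in a run one of jar1, jar2, jar3, jar4 may be knocked a few centimetres aside while the robot is not near it.
It also fails if it takes over 210 s, if anything falls off the work surface, if the arm or the gripper's body presses on something with over 40 N, if the wrist force passes 120 N, or if a joint passes its speed limit or range.

### The arm

A 7-joint arm with a two-finger parallel gripper is mounted at the origin on a cart in front of the work surface, level with it; the furniture and walls round the work are solid. World frame = base frame: x ahead of the robot, y to its left, z up, the work surface at z = 0. Lengths are in m, angles in rad, forces in N, time in s.
With the tool pointing down it reaches from about 0.4 to 0.85 m from the base axis. Payload 4.4 kg.
Tool frame: the origin (TCP) lies on the centre line of the jaws, within the pads' length; the fingertips stand 14 mm ahead of it and the grasp point (between the pads) lies 5 mm behind it (r.finger_overhang is the distance from the TCP to the fingertips, in m); z points along the fingers, y is the line along which they close (so a half turn about z gives the same grasp; the last joint's range is limited). The gripper opens to 94 mm and grips with 3 to 60 N. Pads are 16 mm wide; open, the fingers measure 119 mm over their backs; the gripper's body (75 mm by 177 mm) begins 78 mm behind the grasp point.
Start: joints at [-1.315, 0.628, 0.038, 1.517, -0.027, 0.996, -0.02], TCP at [0.206, 0.617, 0.187] pointing down, gripper open.
Joint ranges: [-3.06, 3.06], [-0.37, 2.12], [-1.25, 1.32], [0.18, 2.47], [-1.1, 4.24], [0.23, 1.98], [-2.94, 2.94]. Speed limits (rad/s): [2.57, 2.57, 3.14, 3.14, 3.14, 3.14, 3.14].

### API

Orientations are given as a unit quaternion [w, x, y, z].
In Python, from bench import sensors, optics, close_job, r gives the robot as it stands. The module is installed in compiled form; this text tells all that it offers.
- The arm moves only by the tool step_arm, never from a script. Its arguments are lists of equal length, an entry for each row: "slide": the shift along the tool's x, y, z in m, a list of three; "spin": the turn about the tool's z in rad. In form: {"slide": [[x, y, z], ...], "spin": [spin, ...]}. A call has 1 to 20 rows; each row is the pose to reach, as a shift and turn from the pose commanded when the call began, along the tool's axes at that moment; what a row does not reach only later rows make up. A row lasts 1/12 s, in which the tool goes at most 41.7 mm and 7.16 degrees, less where a joint would pass 70% of its speed; a pose out of reach is approached as far as the arm can. A call with a gripper value outside its range is refused whole. "grip" is the opening, from 0 (shut) to 1 (fully open), set as the call begins (left out, the last holds). The fingers move at their own pace and stop on an object; "squeeze" is the grip in N (left out, the last holds). Time passes only in rows, so rows that repeat a pose let the fingers close. It gives the time, the measured TCP pose, the force, the opening and the grip force at its end, in the units of the state.
- sensors.sense(): the state, without advancing time (a new reading comes with each control period).
- optics.get_image(name): name is "side" or "top" or "wrist"; returns the picture (420x560x3 uint8, red, green, blue); there is no depth.
- optics.camera_info(name): a dict with "fovy" (degrees; the focal length in pixels is half the picture's height over the tangent of half this angle, whatever the lens; pixels are square), "cx", "cy" (the principal point, pixels), "origin" and "orientation" of the camera in the world. Camera axes: x right, y up, looking along -z (the intrinsics and any distortion apply to the point x, -y, -z); pixel columns grow to the right and rows downward; lengths in m; the calibration is good to about 2 mm. The wrist camera is an equidistant fisheye: a pixel r from the principal point sees the ray r / f radians off the axis. A picture is of the moment at which its call begins: read the wrist's pose just before it. camera_info takes no time and is no camera call; for the wrist camera it gives the pose at the moment of the call.
- close_job(): hands the job in; it is judged then, once.
Trained networks look in the newest picture that a camera, given by its name, has taken for a name from the list of things; names that differ only in an ending like _2 or _b are one class to them, and where a whole thing is asked for, a point or a joint stands for the part that bears it (a point fixed in the world has none). Each returns a list of dicts, best first, with "score" (0 to 1); they miss things now and then, are a little off and sometimes report something else, mostly with a low value. They report only what shows in the picture. A call takes as long as a camera call.
- optics.find_in(camera, target): "rect" ([left, top, width, height] in pixels, round what is visible of it).
- optics.silhouettes(camera, target): "region" (420x560 bool, what is visible of it) and "rect" ([left, top, width, height] in pixels, round what is visible of it).
- optics.spot_point(camera, target): "at" ([column, row] in pixels: a listed point, or the origin of a listed thing).
The state is a dict: "clock": time; "joint_positions": joint angles; "dq": joint speeds; "joint_torque": joint torques, N m; "tcp_pos": TCP position; "eef_rot": TCP orientation; "contact_force": force on the tool from outside, world axes, zero at the start; "wrist_torque": the same for the moment, N m; "gripper_width": finger opening in m; "finger_force": force on a finger pad.
Only numpy, scipy, OpenCV 4.12 (cv2) and the standard library are available. Lean on these libraries where they do the work, as an engineer would, in place of code of your own. Each camera call takes 0.05 s, during which the arm holds its last target. There are 200 camera calls.

## Working session

There is one attempt and no reset: what is moved stays moved. The work goes in short steps, Python scripts to look and compute and a tool call to move; the robot and the scene stay as the last step left them, time stands still between calls to the robot, and variables do not carry over. Pictures are saved under pics/ and viewed, at most 17 in all, crops included, and the job is handed in when it is done.

Besides the shell and the picture viewer there is one more tool, called after "Call:" as name(argument=value, ...) on one line, values as JSON. step_arm: Moves the arm, as the interface text tells. Its arguments: {"type":"object","properties":{"slide":{"type":"array","items":{"type":"array","items":{"type":"number"}}},"spin":{"type":"array","items":{"type":"number"}},"grip":{"type":"number"},"squeeze":{"type":"number"}},"required":["slide","spin"]}

```bash
mkdir -p pics
cat > h.py <<'E'
import numpy as np, cv2
from scipy.spatial.transform import Rotation as R
from bench import sensors, optics, close_job, r
def Rq(q): return R.from_quat([q[1],q[2],q[3],q[0]])
def ray(cam,px,info=None):
    i=info or optics.camera_info(cam); f=210/np.tan(np.radians(i['fovy'])/2)
    x,y=px[0]-i['cx'],px[1]-i['cy']
    if cam=='wrist':
        rr=np.hypot(x,y)+1e-9; t=rr/f; d=np.array([np.sin(t)*x/rr,-np.sin(t)*y/rr,-np.cos(t)])
    else: d=np.array([x/f,-y/f,-1])
    return np.array(i['origin']),Rq(i['orientation']).apply(d)
def atz(cam,px,z,info=None):
    o,d=ray(cam,px,info); return o+d*(z-o[2])/d[2]
def proj(cam,P,info=None):
    i=info or optics.camera_info(cam); f=210/np.tan(np.radians(i['fovy'])/2)
    p=Rq(i['orientation']).inv().apply(np.array(P)-i['origin']); x,y,z=p[0],-p[1],-p[2]
    if cam=='wrist':
        rr=np.hypot(x,y)+1e-9; t=np.arctan2(rr,z); return np.array([i['cx']+f*t*x/rr,i['cy']+f*t*y/rr])
    return np.array([i['cx']+f*x/z,i['cy']+f*y/z])
def save(cam,name):
    im=optics.get_image(cam); cv2.imwrite('pics/'+name,im[:,:,::-1]); return im
def st():
    s=sensors.sense(); print('t',round(s['clock'],2),'tcp',np.round(s['tcp_pos'],4),'q',np.round(s['eef_rot'],3),'F',np.round(s['contact_force'],1),'w',round(s['gripper_width'],4)); return s
E
python3 - <<'E'
from h import *
s=st(); M=Rq(s['eef_rot']).as_matrix(); print(M.round(3))
a=save('top','t0.png');b=save('side','s0.png')
cv2.imwrite('pics/both0.png',np.vstack([a,b])[:,:,::-1][:, :])
cv2.imwrite('pics/both0.png',cv2.resize(np.hstack([a,b])[:,:,::-1],(800,300)))
for c in ['top','side']:
  i=optics.camera_info(c);print(c,i)
  for t in ['case','lid_hinge','lid_grip','bin','hooks','tab_pad','tape','marker','squeeze']:
    p=optics.spot_point(c,t)
    for k in p[:2]: print(c,t,np.round(k['at'],1),round(k['score'],2))
E
```

```text
t 0.0 tcp [0.2053 0.616  0.1856] q [-0.     0.16   0.987 -0.001] F [0.1 0.1 0.2] w 0.0939
[[-0.949  0.316 -0.001]
 [ 0.316  0.949 -0.002]
 [-0.    -0.002 -1.   ]]
top {'fovy': 44.34508837097699, 'cx': 285.03721708002143, 'cy': 211.47458355641956, 'origin': array([0.18015919, 0.20964398, 1.42912781]), 'orientation': array([ 0.7727519 ,  0.11877336, -0.09555874, -0.61612979])}
top case [234.6 264.1] 0.88
top lid_grip [236.2 284. ] 0.57
top lid_grip [352.6 265. ] 0.33
top bin [347.  264.3] 0.77
top hooks [355.5 275.7] 0.71
top tab_pad [355.  274.4] 0.7
top tape [172.2 240.6] 0.74
top marker [294.1 264.1] 0.52
top squeeze [388.9 174. ] 0.63
side {'fovy': 44.69344644159506, 'cx': 272.54004247750134, 'cy': 211.4226965923624, 'origin': array([ 0.18847744, -0.65065743,  1.05374656]), 'orientation': array([ 0.90130226,  0.38835355, -0.07238698, -0.17775228])}
side case [221.7 218.6] 0.8
side lid_hinge [243.2 195.2] 0.67
side lid_grip [191.1 206.9] 0.78
side bin [283.  291.8] 0.63
side bin [243.1 195.1] 0.28
side hooks [268.3 274.6] 0.55
side tab_pad [264.8 276.9] 0.69
side tape [205.9 178.7] 0.44
```

View pics/t0.png

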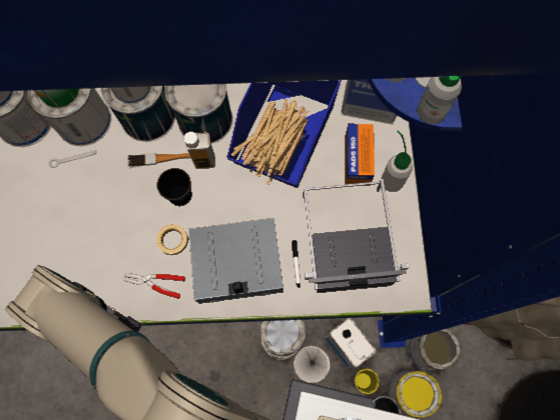

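Run:
```python
from h import *
for n,p,z in [('case',[234.6,264.1],0),('grip',[236.2,284],.105),('bin',[347,264.3],0),('hooks',[355.5,275.7],.09),('pad',[355,274.4],.094),('tape',[172.2,240.6],0),('marker',[294.1,264.1],0),('squeeze',[388.9,174],0)]: print('top',n,atz('top',p,z).round(3))
for n,p,z in [('case',[221.7,218.6],0),('hinge',[243.2,195.2],.034),('grip',[191.1,206.9],.105),('bin',[283,291.8],0),('hooks',[268.3,274.6],.09),('pad',[264.8,276.9],.094),('tape',[205.9,178.7],0)]: print('side',n,atz('side',p,z).round(3))
```

```text
top case [0.438 0.412 0.   ]
top grip [0.369 0.38  0.105]
top bin [0.508 0.103 0.   ]
top hooks [0.462 0.083 0.09 ]
top pad [0.464 0.085 0.094]
top tape [0.464 0.603 0.   ]
top marker [0.475 0.249 0.   ]
top squeeze [0.804 0.033 0.   ]
side case [0.449 0.411 0.   ]
side hinge [0.532 0.448 0.034]
side grip [0.36  0.381 0.105]
side bin [0.512 0.094 0.   ]
side hooks [0.471 0.092 0.09 ]
side pad [0.46  0.085 0.094]
side tape [0.459 0.607 0.   ]
```

View pics/s0.png

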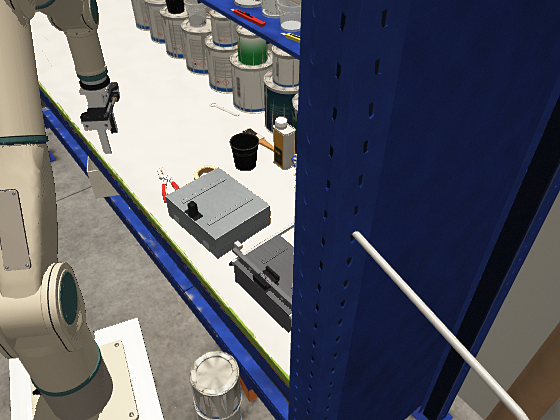

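The top view shows the case (lid corners about (190,226) to (283,290), grip at (237,288)) and the bin with its cover home (bar at about (357,270)). The marker at (296,262) lies between them. The side view shows the same, with the bin partly hidden behind the rack post.

```bash
cat >> h.py <<'E'
from scipy.optimize import minimize
def box(x0,x1,y0,y1,z0,z1): return np.array([[x,y,z] for x in(x0,x1) for y in(y0,y1) for z in(z0,z1)])
def fitpose(views,pts,p0):
    # views: list of (cam,info,mask); hull IoU
    def cost(p):
        c,s=np.cos(p[2]),np.sin(p[2]); P=pts@np.array([[c,s,0],[-s,c,0],[0,0,1]])+[p[0],p[1],0]; J=0
        for cam,info,m in views:
            h=cv2.convexHull(np.array([proj(cam,q,info) for q in P],np.float32))
            K=4; im=np.zeros((420*K,560*K),np.uint8); cv2.fillConvexPoly(im,np.round(h*K+K/2-.5).astype(np.int32),1); mm=cv2.resize(m.astype(np.uint8),(560*K,420*K),interpolation=cv2.INTER_NEAREST)
            J+=1-(im&mm).sum()/(im|mm).sum()
        return J
    S=np.array([p0,[p0[0]+.015,p0[1],p0[2]],[p0[0],p0[1]+.015,p0[2]],[p0[0],p0[1],p0[2]+.1]])
    o=minimize(cost,p0,method='Nelder-Mead',options=dict(initial_simplex=S,xatol=3e-4,fatol=1e-4,maxiter=120)); return o.x,o.fun
def hullmask(m):
    c=cv2.findNonZero(m.astype(np.uint8)); o=np.zeros(m.shape,np.uint8); cv2.fillConvexPoly(o,cv2.convexHull(c),1); return o
E
python3 - <<'E'
from h import *
V=[]
for c in ['top','side']:
  optics.get_image(c); d=optics.silhouettes(c,'case')[0]; print(d['score'],d['rect'],d['region'].sum()); V.append((c,optics.camera_info(c),d['region']))
pts=np.vstack([box(-.098,.098,-.118,.118,0,.079)])
for v in ([V[0]],[V[1]],V): print(fitpose(v,pts,[.445,.412,.39]))
d=optics.silhouettes('top','bin')[0]; print(d['score'],d['rect'],d['region'].sum())
m=d['region']; im=cv2.imread('pics/t0.png'); im[m]=im[m]//2+[0,0,120]; cv2.imwrite('pics/bm.png',cv2.resize(im[150:330,250:450],(800,720)))
i=optics.camera_info('top')
pts=np.vstack([box(-.076,.076,-.104,.104,0,.076),box(-.076,.216,-.112,.112,.070,.076),box(-.047,-.035,-.137,.137,.09,.102)])
print(fitpose([('top',i,hullmask(m))],pts,[.51,.1,.3]))
E
```

```text
0.65 [189.4, 218.0, 92.4, 88.9] 6695
0.95 [165.3, 167.2, 105.4, 92.1] 5738
(array([0.44164333, 0.40416157, 0.35458345]), np.float64(0.017477888310685308))
(array([0.44013357, 0.41022749, 0.36164921]), np.float64(0.024942730808161562))
(array([0.44119362, 0.40613852, 0.36527156]), np.float64(0.0640638816990231))
0.57 [301.5, 182.1, 106.8, 111.1] 5599
(array([0.51295798, 0.0951854 , 0.33055644]), np.float64(0.016184028464123368))
```

```bash
cat >> h.py <<'E'
CASE=np.array([.441,.406,.36]); BIN=np.array([.513,.095,.33])
def W(F,p):
    c,s=np.cos(F[2]),np.sin(F[2]); return np.array([F[0]+c*p[0]-s*p[1],F[1]+s*p[0]+c*p[1],p[2]])
def inF(F,p):
    c,s=np.cos(F[2]),np.sin(F[2]); d=np.array(p[:2])-F[:2]; return np.array([c*d[0]+s*d[1],-s*d[0]+c*d[1]])
def plan(P,yaw=None):
    """P: TCP world target(s); yaw: world angle of tool y"""
    s=sensors.sense(); M=Rq(s['eef_rot']).as_matrix(); a=np.arctan2(M[1,1],M[0,1])
    sp=0 if yaw is None else -((yaw-a+np.pi/2)%np.pi-np.pi/2)
    print('slide',[list(map(float,np.round(M.T@(np.array(p)-s['tcp_pos']),4))) for p in np.atleast_2d(P)],'spin',round(sp,3),'q7',round(s['joint_positions'][6],2))
E
python3 - <<'E'
from h import *
plan([.364,.377,.2],np.pi/2+.36)
E
```

```text
slide [[-0.2261, -0.1772, -0.0134]] spin -0.682 q7 -0.02
```

Call:
step_arm(slide=[[-0.226,-0.177,-0.013],[-0.226,-0.177,-0.013],[-0.226,-0.177,-0.013],[-0.226,-0.177,-0.013],[-0.226,-0.177,-0.013],[-0.226,-0.177,-0.013],[-0.226,-0.177,-0.013],[-0.226,-0.177,-0.013],[-0.226,-0.177,-0.013],[-0.226,-0.177,-0.013],[-0.226,-0.177,-0.013]], spin=[-0.682,-0.682,-0.682,-0.682,-0.682,-0.682,-0.682,-0.682,-0.682,-0.682,-0.682], grip=1)

```text
clock: 2.17
tcp_pos: [0.3628, 0.3789, 0.1996]
eef_rot: [-0.0, -0.18, 0.984, 0.001]
contact_force: [-0.6, 0.5, 0.7]
gripper_width: 0.0941
finger_force: 0.0
```

Run:
```python
from h import *
s=st(); i=optics.camera_info('wrist'); im=save('wrist','w1.png')
for t,z in [('lid_grip',.105),('tab_pad',.094),('hooks',.09)]:
  for p in optics.spot_point('wrist',t)[:2]: print(t,np.round(p['at']),round(p['score'],2),atz('wrist',p['at'],z,i).round(4))
print('expect grip px',proj('wrist',[.364,.377,.105],i), 'tcp px',proj('wrist',s['tcp_pos'],i))
```

```text
t 2.17 tcp [0.3628 0.3789 0.1996] q [-0.    -0.18   0.984  0.001] F [-0.6  0.5  0.7] w 0.0941
lid_grip [276. 202.] 0.97 [0.3603 0.3798 0.105 ]
lid_grip [ 18. 201.] 0.47 [0.4653 0.0923 0.105 ]
tab_pad [ 18. 192.] 0.74 [0.4606 0.0814 0.094 ]
hooks [ 21. 202.] 0.95 [0.4738 0.0854 0.09  ]
expect grip px [271.86896517 204.86584115] tcp px [273.98483824 242.53354058]
```

View pics/w1.png

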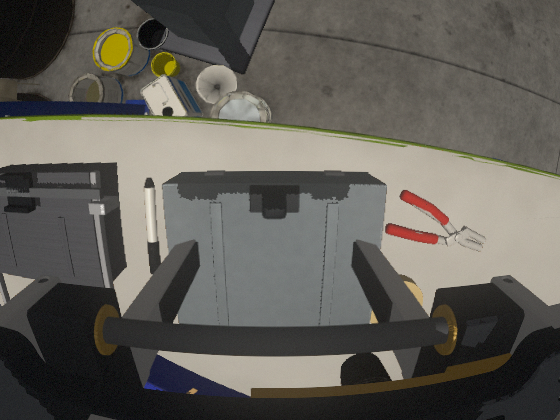

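The wrist view shows the black grip at (275,200), centred between the fingers, with the jaws square to the lid. The marker is at (150,225) and the bin on the left. Going down to pinch.

Call:
step_arm(slide=[[0,0,0.04],[0,0,0.08],[0,0,0.099],[0,0,0.099]], spin=[0,0,0,0])

```text
clock: 2.7
tcp_pos: [0.3611, 0.3752, 0.0966]
eef_rot: [-0.003, -0.18, 0.984, -0.003]
contact_force: [-0.2, -0.2, 0.4]
gripper_width: 0.0937
finger_force: 0.0
```

Call:
step_arm(slide=[[0,0,0],[0,0,0],[0,0,0],[0,0,0],[0,0,0],[0,0,0],[0,0,0],[0,0,0],[0,0,0],[0,0,0]], spin=[0,0,0,0,0,0,0,0,0,0], grip=0, squeeze=15)

```text
clock: 3.53
tcp_pos: [0.364, 0.3772, 0.1006]
eef_rot: [-0.0, -0.179, 0.984, 0.0]
contact_force: [-0.5, -0.0, -0.4]
gripper_width: 0.0308
finger_force: 0.0
```

Run:
```python
from h import *
s=st(); M=Rq(s['eef_rot']).as_matrix()
th=np.linspace(0,1.5,20)[1:]; rho=np.hypot(.18,.071); a=np.arctan2(.071,.18)+th; a0=np.arctan2(.071,.18)
for t,x in zip(th,a):
  d=np.array([rho*(np.cos(a0)-np.cos(x)),0,rho*(np.sin(x)-np.sin(a0))]); c=W([0,0,.36],d); print(round(t,2),(M.T@c).round(3))
```

```text
t 3.53 tcp [0.364  0.3772 0.1006] q [-0.    -0.179  0.984  0.   ] F [-0.5 -0.  -0.4] w 0.0308
0.08 [-0.006 -0.    -0.014]
0.16 [-0.013 -0.    -0.027]
0.24 [-0.022 -0.    -0.04 ]
0.32 [-0.031 -0.    -0.052]
0.39 [-0.041 -0.    -0.064]
0.47 [-0.052 -0.    -0.074]
0.55 [-0.064 -0.    -0.084]
0.63 [-0.077 -0.    -0.093]
0.71 [-0.09 -0.   -0.1 ]
0.79 [-0.104 -0.    -0.107]
0.87 [-0.118 -0.    -0.112]
0.95 [-0.133 -0.    -0.117]
1.03 [-0.147 -0.    -0.12 ]
1.11 [-0.163 -0.    -0.122]
1.18 [-0.178 -0.    -0.122]
1.26 [-0.193 -0.    -0.122]
1.34 [-0.208 -0.    -0.12 ]
1.42 [-0.223 -0.    -0.118]
1.5 [-0.238 -0.    -0.114]
```

Fingers are still closing. I'll hold a moment longer.

Call:
step_arm(slide=[[0,0,0],[0,0,0],[0,0,0],[0,0,0],[0,0,0],[0,0,0]], spin=[0,0,0,0,0,0])

```text
clock: 4.03
tcp_pos: [0.364, 0.3773, 0.1006]
eef_rot: [-0.0, -0.179, 0.984, 0.0]
contact_force: [-0.5, -0.4, -0.3]
gripper_width: 0.0005
finger_force: 0.0
```

Call:
step_arm(slide=[[-0.006,0,-0.014],[-0.013,0,-0.027],[-0.022,0,-0.04],[-0.031,0,-0.052],[-0.041,0,-0.064],[-0.052,0,-0.074],[-0.064,0,-0.084],[-0.077,0,-0.093],[-0.09,0,-0.1],[-0.104,0,-0.107],[-0.118,0,-0.112],[-0.133,0,-0.117],[-0.147,0,-0.12],[-0.163,0,-0.122],[-0.178,0,-0.122],[-0.193,0,-0.122],[-0.208,0,-0.12],[-0.223,0,-0.118],[-0.238,0,-0.114],[-0.238,0,-0.114]], spin=[0,0,0,0,0,0,0,0,0,0,0,0,0,0,0,0,0,0,0,0])

```text
clock: 5.7
tcp_pos: [0.5886, 0.4606, 0.2126]
eef_rot: [-0.0, -0.178, 0.984, -0.001]
contact_force: [0.5, 0.1, -0.7]
gripper_width: 0.0002
finger_force: 0.0
```

The gripper shut on nothing, so I need a look.

Run:
```python
from h import *
s=st(); a=save('top','t1.png');b=save('side','s1.png'); w=save('wrist','w2.png')
A=cv2.resize(a[180:330,150:300],(400,400));B=cv2.resize(b[120:270,130:280],(400,400))
cv2.imwrite('pics/m1.png',np.hstack([A,B])[:,:,::-1])
```

```text
t 5.7 tcp [0.5886 0.4606 0.2126] q [-0.    -0.178  0.984 -0.001] F [ 0.5  0.1 -0.7] w 0.0002
```

View pics/m1.png

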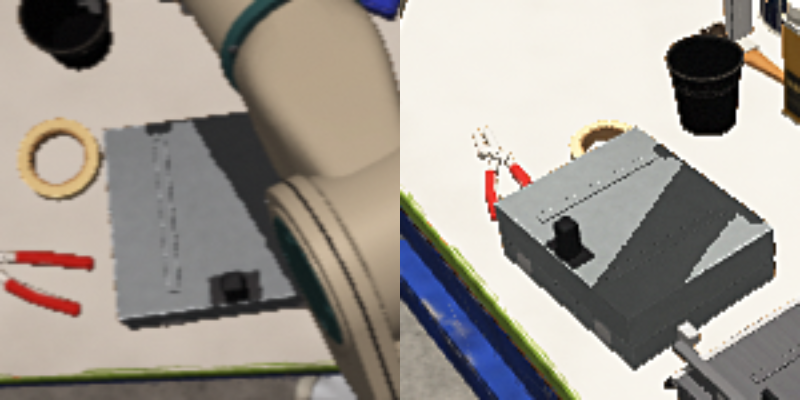

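Both views show the lid still shut and the case unmoved, with the grip at about top pixel (238,287) and side pixel (192,207). I'll triangulate it.

Run:
```python
from h import *
for z in(.079,.105,.119): print(z,atz('top',[238.5,287.6],z).round(3),atz('side',[192.2,207.5],z).round(3))
o1,d1=ray('top',[238.5,287.6]);o2,d2=ray('side',[192.2,207.5])
A=np.stack([d1,-d2],1); k=np.linalg.lstsq(A,o2-o1,rcond=None)[0]; print(o1+k[0]*d1,o2+k[1]*d2)
# fit lid top corners back-check
for c in ['top','side']:
  print(c,[proj(c,W(CASE,p)).round(1).tolist() for p in ([-.098,.118,.079],[-.098,-.118,.079],[.098,.118,.079],[.098,-.118,.079],[-.082,0,.119],[-.082,0,.079])])
i=optics.camera_info('top');print('tcp in top',proj('top',[.364,.377,.1]))
print(Rq(i['orientation']).as_matrix().round(3)); i=optics.camera_info('wrist');s=sensors.sense();print((np.array(i['origin'])-s['tcp_pos']).round(3),Rq(i['orientation']).as_matrix().round(3))
```

```text
0.079 [0.365 0.375 0.079] [0.367 0.406 0.079]
0.105 [0.361 0.372 0.105] [0.362 0.378 0.105]
0.119 [0.359 0.37  0.119] [0.36  0.363 0.119]
[0.36059012 0.37136014 0.1109802 ] [0.36132938 0.3713244  0.111077  ]
top [[193.4, 299.9], [283.1, 287.7], [187.5, 228.1], [273.5, 216.9], [236.4, 285.2], [237.8, 287.7]]
side [[165.0, 196.3], [215.9, 240.0], [218.6, 167.0], [270.9, 205.2], [192.3, 203.7], [194.0, 214.4]]
tcp in top [237.07499768 286.51345997]
[[ 0.223  0.93  -0.294]
 [-0.975  0.213 -0.066]
 [ 0.001  0.301  0.954]]
[-0.075 -0.027  0.198] [[-0.352 -0.9   -0.257]
 [ 0.936 -0.339 -0.097]
 [ 0.    -0.274  0.962]]
```

View pics/w2.png

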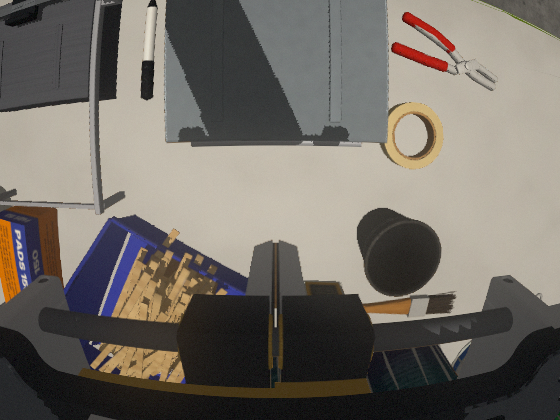

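The wrist view shows the closed fingertips at (275,243) and the lid's hinge edge at row 142. I'll check where the fingertip really is.

Run:
```python
from h import *
print('overhang',r.finger_overhang,[a for a in dir(r) if a[0]!='_'])
s=sensors.sense();p=s['tcp_pos']
for dz in(.02,0,-.014,-.03): print(dz,proj('wrist',p+[0,0,dz]).round(1))
plan([.361,.373,.19],np.pi/2+.36)
```

```text
overhang 0.014 ['Unreachable', 'finger_overhang']
0.02 [273.9 255. ]
0 [274.  242.5]
-0.014 [274. 235.]
-0.03 [274.1 227.5]
slide [[0.2413, -0.0031, 0.0245]] spin 0.0 q7 1.16
```

Call:
step_arm(slide=[[0.241,-0.003,0.01],[0.241,-0.003,0.01],[0.241,-0.003,0.01],[0.241,-0.003,0.01],[0.241,-0.003,0.01],[0.241,-0.003,0.01],[0.241,-0.003,0.01],[0.241,-0.003,0.06],[0.241,-0.003,0.1],[0.241,-0.003,0.113],[0.241,-0.003,0.113],[0.241,-0.003,0.113]], spin=[0,0,0,0,0,0,0,0,0,0,0,0], grip=0.6)

```text
clock: 6.85
tcp_pos: [0.3618, 0.3732, 0.1016]
eef_rot: [-0.0, -0.179, 0.984, -0.0]
contact_force: [-0.1, 0.6, 0.2]
gripper_width: 0.0566
finger_force: 0.0
```

Run:
```python
from h import *
s=st(); a=save('wrist','w3.png');b=save('side','s3.png')
A=a[130:330,180:380];B=b[130:260,130:260]
print(proj('side',s['tcp_pos']))
cv2.imwrite('pics/m3.png',np.hstack([cv2.resize(A,(400,400)),cv2.resize(B,(400,400))])[:,:,::-1])
```

```text
t 6.85 tcp [0.3618 0.3732 0.1016] q [-0.    -0.179  0.984 -0.   ] F [-0.1  0.6  0.2] w 0.0566
[192.56995345 209.55060029]
```

View pics/m3.png

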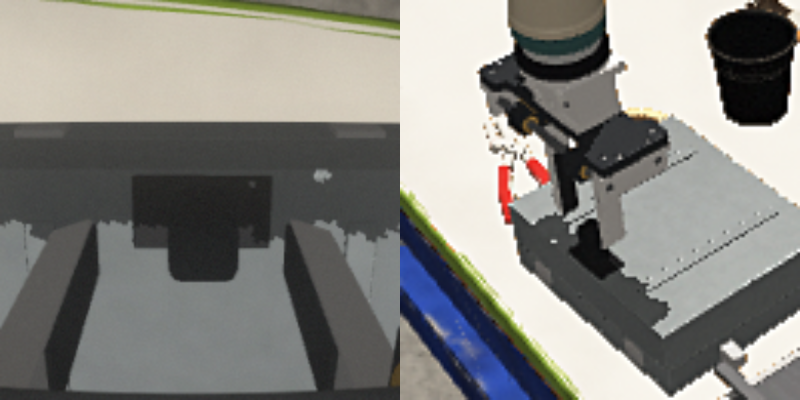

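The wrist crop shows the grip from about row 210 to 280 and fingertip ends near row 222. I'll compare them with projections of the finger corners and the grip.

Run:
```python
from h import *
s=sensors.sense();t=s['tcp_pos'];M=Rq(s['eef_rot']).as_matrix()
def cw(c): 
  p=proj('wrist',c); return ((p-[180,130])*2).round()
def cs(c): p=proj('side',c); return ((p-[130,130])*400/130+[400,0]).round()
print('finger tip corners (tool x,y,z)')
for x in(-.008,.008):
  for y in(-.028,.028): 
    for z in (.014,-.03): P=t+M@[x,y,z]; print(x,y,z,cw(P),cs(P))
print('grip')
for x in(-.092,-.072):
  for y in(-.011,.011):
    for z in(.079,.119): P=W([.441,.406,.36],[x,y,z]); print(x,y,z,cw(P),cs(P))
```

```text
finger tip corners (tool x,y,z)
-0.008 -0.028 0.014 [109. 231.] [621. 265.]
-0.008 -0.028 -0.03 [ 92. 288.] [616. 229.]
-0.008 0.028 0.014 [267. 231.] [584. 234.]
-0.008 0.028 -0.03 [284. 288.] [578. 197.]
0.008 -0.028 0.014 [107. 188.] [607. 274.]
0.008 -0.028 -0.03 [ 89. 238.] [601. 237.]
0.008 0.028 0.014 [269. 188.] [569. 242.]
0.008 0.028 -0.03 [287. 238.] [563. 206.]
grip
-0.092 -0.011 0.079 [163. 179.] [595. 271.]
-0.092 -0.011 0.119 [158. 220.] [590. 238.]
-0.092 0.011 0.079 [224. 179.] [581. 259.]
-0.092 0.011 0.119 [231. 220.] [575. 226.]
-0.072 -0.011 0.079 [164. 230.] [613. 261.]
-0.072 -0.011 0.119 [159. 279.] [608. 228.]
-0.072 0.011 0.079 [223. 230.] [599. 248.]
-0.072 0.011 0.119 [229. 279.] [594. 216.]
```

Both views agree that the real fingertips sit about 25–30 mm above where the nominal tip should be. I'll feel downward in small steps, checking the force.

Call:
step_arm(slide=[[0,0,0.003],[0,0,0.006],[0,0,0.006]], spin=[0,0,0])

```text
clock: 7.2
tcp_pos: [0.3625, 0.3736, 0.0961]
eef_rot: [0.0, -0.179, 0.984, 0.0]
contact_force: [-0.1, 0.3, -0.3]
gripper_width: 0.0567
finger_force: 0.0
```

Call:
step_arm(slide=[[0,0,0.002],[0,0,0.004],[0,0,0.004]], spin=[0,0,0])

```text
clock: 7.45
tcp_pos: [0.3621, 0.3732, 0.0913]
eef_rot: [-0.0, -0.179, 0.984, -0.0]
contact_force: [-0.0, -0.3, 0.3]
gripper_width: 0.0568
finger_force: 0.0
```

Call:
step_arm(slide=[[0,0,0.002],[0,0,0.005],[0,0,0.005]], spin=[0,0,0])

```text
clock: 7.7
tcp_pos: [0.3619, 0.3731, 0.086]
eef_rot: [-0.0, -0.179, 0.984, -0.0]
contact_force: [0.3, 0.0, 1.0]
gripper_width: 0.0564
finger_force: 0.0
```

Call:
step_arm(slide=[[0,0,0.002],[0,0,0.005],[0,0,0.005]], spin=[0,0,0])

```text
clock: 7.95
tcp_pos: [0.362, 0.3731, 0.081]
eef_rot: [-0.0, -0.179, 0.984, -0.0]
contact_force: [-0.0, -0.7, -0.6]
gripper_width: 0.0566
finger_force: 0.0
```

Call:
step_arm(slide=[[0,0,0],[0,0,0],[0,0,0],[0,0,0],[0,0,0],[0,0,0],[0,0,0],[0,0,0]], spin=[0,0,0,0,0,0,0,0], grip=0, squeeze=15)

```text
clock: 8.62
tcp_pos: [0.3611, 0.3771, 0.0819]
eef_rot: [0.0, -0.18, 0.984, 0.003]
contact_force: [-2.0, 6.5, -1.4]
gripper_width: 0.0216
finger_force: 15.0
```

Gripped now, with 21.6 mm opening and 15 N. I'll recompute the arc for the slightly higher pinch.

Run:
```python
from h import *
s=st(); M=Rq(s['eef_rot']).as_matrix()
th=np.linspace(0,1.52,20)[1:]; rho=np.hypot(.18,.078); a0=np.arctan2(.078,.18);a=a0+th
print([[round(-rho*(np.cos(a0)-np.cos(x)),3),.004,round(-rho*(np.sin(x)-np.sin(a0)),3)] for x in a])
```

```text
t 8.62 tcp [0.3611 0.3771 0.0819] q [ 0.    -0.18   0.984  0.003] F [-2.   6.5 -1.4] w 0.0216
[[np.float64(-0.007), 0.004, np.float64(-0.014)], [np.float64(-0.015), 0.004, np.float64(-0.028)], [np.float64(-0.024), 0.004, np.float64(-0.041)], [np.float64(-0.034), 0.004, np.float64(-0.053)], [np.float64(-0.045), 0.004, np.float64(-0.064)], [np.float64(-0.056), 0.004, np.float64(-0.074)], [np.float64(-0.069), 0.004, np.float64(-0.084)], [np.float64(-0.082), 0.004, np.float64(-0.092)], [np.float64(-0.096), 0.004, np.float64(-0.099)], [np.float64(-0.111), 0.004, np.float64(-0.105)], [np.float64(-0.125), 0.004, np.float64(-0.11)], [np.float64(-0.141), 0.004, np.float64(-0.114)], [np.float64(-0.156), 0.004, np.float64(-0.117)], [np.float64(-0.172), 0.004, np.float64(-0.118)], [np.float64(-0.187), 0.004, np.float64(-0.118)], [np.float64(-0.203), 0.004, np.float64(-0.117)], [np.float64(-0.219), 0.004, np.float64(-0.114)], [np.float64(-0.234), 0.004, np.float64(-0.111)], [np.float64(-0.249), 0.004, np.float64(-0.106)]]
```

Call:
step_arm(slide=[[-0.007,0.004,-0.014],[-0.015,0.004,-0.028],[-0.024,0.004,-0.041],[-0.034,0.004,-0.053],[-0.045,0.004,-0.064],[-0.056,0.004,-0.074],[-0.069,0.004,-0.084],[-0.082,0.004,-0.092],[-0.096,0.004,-0.099],[-0.111,0.004,-0.105]], spin=[0,0,0,0,0,0,0,0,0,0])

```text
clock: 9.45
tcp_pos: [0.4634, 0.4154, 0.1872]
eef_rot: [-0.002, -0.179, 0.984, -0.001]
contact_force: [-3.0, -1.9, 2.2]
gripper_width: 0.0214
finger_force: 15.0
```

Call:
step_arm(slide=[[-0.014,0,-0.005],[-0.03,0,-0.009],[-0.045,0,-0.012],[-0.061,0,-0.013],[-0.076,0,-0.013],[-0.092,0,-0.012],[-0.108,0,-0.009],[-0.123,0,-0.006],[-0.138,0,-0.001],[-0.138,0,-0.001],[-0.138,0,-0.001]], spin=[0,0,0,0,0,0,0,0,0,0,0])

```text
clock: 10.37
tcp_pos: [0.5965, 0.4653, 0.1884]
eef_rot: [0.002, -0.179, 0.984, 0.001]
contact_force: [2.1, 0.1, 4.3]
gripper_width: 0.0219
finger_force: 15.0
```

Call:
step_arm(slide=[[0,0,0],[0,0,0],[0,0,0],[0,0,0],[0,0,0],[0,0,0]], spin=[0,0,0,0,0,0], grip=0.7)

```text
clock: 10.87
tcp_pos: [0.5936, 0.4648, 0.1874]
eef_rot: [-0.0, -0.179, 0.984, -0.0]
contact_force: [0.4, -0.5, -0.1]
gripper_width: 0.0583
finger_force: 0.3
```

Call:
step_arm(slide=[[0,0,-0.04],[0,0,-0.08],[0,0,-0.1],[0,0,-0.1]], spin=[0,0,0,0])

```text
clock: 11.2
tcp_pos: [0.5956, 0.4671, 0.2944]
eef_rot: [0.004, -0.179, 0.984, 0.003]
contact_force: [0.1, 0.1, 0.6]
gripper_width: 0.0659
finger_force: 0.0
```

Run:
```python
from h import *
s=st(); 
for c in('top','side','wrist'): save(c,c+'4.png')
a=cv2.imread('pics/top4.png');b=cv2.imread('pics/side4.png')
cv2.imwrite('pics/m4.png',np.hstack([cv2.resize(a[130:330,150:410],(520,400)),cv2.resize(b[100:300,130:280],(280,373)).repeat(1,0)[:373].copy() if 0 else cv2.resize(b[100:300,130:270],(280,400))]))
for t,z in [('jar1',.062),('jar2',.062)]:
  for p in optics.spot_point('wrist',t): print(t,np.round(p['at']),round(p['score'],2),inF(CASE,atz('wrist',p['at'],.006)).round(3))
```

```text
t 11.2 tcp [0.5956 0.4671 0.2944] q [ 0.004 -0.179  0.984  0.003] F [0.1 0.1 0.6] w 0.0659
jar1 [243.  38.] 0.98 [-0.038 -0.045]
jar1 [310.  88.] 0.96 [0.038 0.053]
jar1 [308.  36.] 0.67 [-0.041  0.049]
jar1 [240.  86.] 0.61 [ 0.034 -0.05 ]
jar2 [243.  38.] 0.98 [-0.038 -0.045]
jar2 [310.  88.] 0.96 [0.038 0.052]
jar2 [308.  36.] 0.67 [-0.041  0.049]
jar2 [240.  86.] 0.61 [ 0.034 -0.05 ]
```

View pics/m4.png

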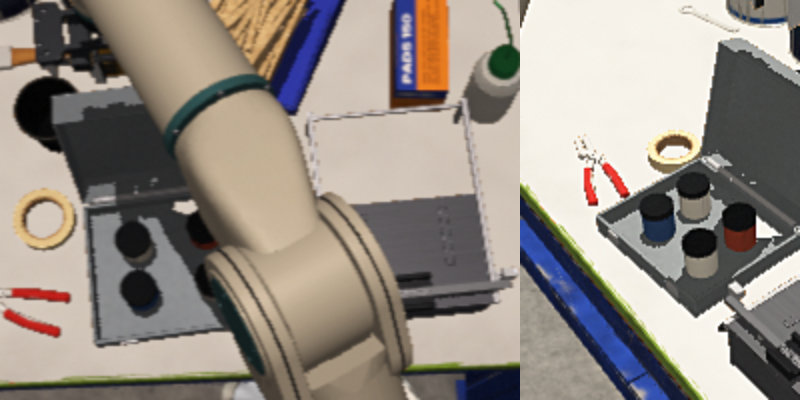

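The lid is leaning back open at top-crop (130,110), and four jars stand in the case at side-crop (657,215), (692,195), (700,250) and (740,225). On to the bin latch.

Run:
```python
from h import *
plan([.461,.081,.22],np.pi/2+.33)
plan([[.44,.3,.29],[.461,.081,.22]],np.pi/2+.33)
```

```text
slide [[0.2583, -0.312, 0.0667]] spin 0.03 q7 1.17
slide [[0.201, -0.0998, -0.0038], [0.2583, -0.312, 0.0667]] spin 0.03 q7 1.17
```

Call:
step_arm(slide=[[0.2,-0.1,0],[0.2,-0.1,0],[0.2,-0.1,0],[0.2,-0.1,0],[0.2,-0.1,0],[0.2,-0.1,0],[0.258,-0.312,0.067],[0.258,-0.312,0.067],[0.258,-0.312,0.067],[0.258,-0.312,0.067],[0.258,-0.312,0.067],[0.258,-0.312,0.067],[0.258,-0.312,0.067],[0.258,-0.312,0.067]], spin=[0.03,0.03,0.03,0.03,0.03,0.03,0.03,0.03,0.03,0.03,0.03,0.03,0.03,0.03], grip=0)

```text
clock: 12.62
tcp_pos: [0.4614, 0.0809, 0.2195]
eef_rot: [-0.001, -0.163, 0.987, 0.0]
contact_force: [0.6, 0.9, 1.0]
gripper_width: 0.0003
finger_force: 0.0
```

Run:
```python
from h import *
s=st(); save('wrist','w5.png'); i=optics.camera_info('wrist')
for t,z in [('tab_pad',.094),('hooks',.09),('bin',0)]:
  for p in optics.spot_point('wrist',t)[:2]: print(t,np.round(p['at']),round(p['score'],2),atz('wrist',p['at'],z,i).round(4))
save('top','t5.png')
for t,z in [('tab_pad',.094),('hooks',.09),('bin',0)]:
  for p in optics.spot_point('top',t)[:2]: print(t,np.round(p['at']),round(p['score'],2),atz('top',p['at'],z).round(4))
for x,y,z in [(-.055,0,.094),(-.0715,.02,.104),(-.0385,.02,.104),(.076,.104,.076),(.076,-.104,.076),(-.041,.137,.102),(-.041,-.137,.102)]: print(x,y,z,proj('wrist',W(BIN,[x,y,z]),i).round())
for z in(.014,0,-.01):print('tip',proj('wrist',s['tcp_pos']-[0,0,z],i))
```

```text
t 12.62 tcp [0.4614 0.0809 0.2195] q [-0.001 -0.163  0.987  0.   ] F [0.6 0.9 1. ] w 0.0003
tab_pad [272. 196.] 0.74 [0.462  0.0799 0.094 ]
hooks [272. 206.] 0.73 [0.4734 0.0838 0.09  ]
hooks [379. 231.] 0.44 [0.4623 0.206  0.09  ]
bin [273. 217.] 0.67 [0.5106 0.0976 0.    ]
tab_pad [355. 276.] 0.96 [0.4588 0.0841 0.094 ]
hooks [355. 273.] 0.61 [0.4681 0.0859 0.09  ]
bin [348. 264.] 0.8 [0.5087 0.101  0.    ]
bin [252. 249.] 0.55 [0.4919 0.3743 0.    ]
-0.055 0 0.094 [270. 194.]
-0.0715 0.02 0.104 [290. 180.]
-0.0385 0.02 0.104 [289. 212.]
0.076 0.104 0.076 [354. 294.]
0.076 -0.104 0.076 [187. 294.]
-0.041 0.137 0.102 [398. 209.]
-0.041 -0.137 0.102 [142. 209.]
tip [271.91819172 233.56864193]
tip [271.74040878 240.97870838]
tip [271.60022763 246.84871188]
```

View pics/w5.png

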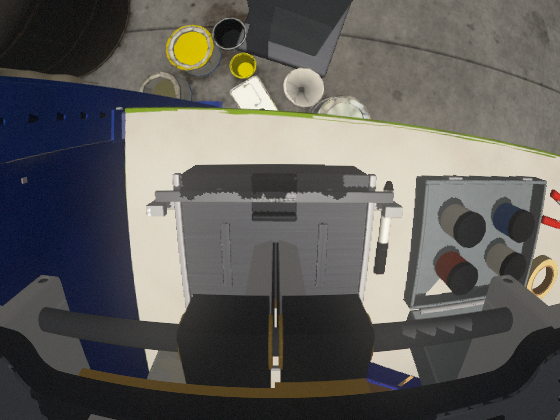

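The wrist view shows the thumb trough at (274,197) in the middle of the bar and the hooks at about (155,208) and (392,208). It also shows the jars in the case on the right. I'll descend onto the trough and find contact by force.

Call:
step_arm(slide=[[0,0,0.04],[0,0,0.08],[0,0,0.107],[0,0,0.107]], spin=[0,0,0,0])

```text
clock: 13.35
tcp_pos: [0.4585, 0.0816, 0.1096]
eef_rot: [-0.005, -0.165, 0.986, -0.0]
contact_force: [-0.2, -0.3, 0.3]
gripper_width: 0.0004
finger_force: 0.0
```

Call:
step_arm(slide=[[0,0,0.003],[0,0,0.006],[0,0,0.006]], spin=[0,0,0])

```text
clock: 13.6
tcp_pos: [0.4636, 0.0824, 0.1087]
eef_rot: [0.001, -0.164, 0.986, 0.0]
contact_force: [-0.0, -0.1, -0.2]
gripper_width: 0.0004
finger_force: 0.0
```

Call:
step_arm(slide=[[0,0,0.003],[0,0,0.006],[0,0,0.006]], spin=[0,0,0])

```text
clock: 13.85
tcp_pos: [0.4626, 0.0821, 0.1019]
eef_rot: [0.0, -0.164, 0.986, 0.0]
contact_force: [0.7, 0.3, 0.2]
gripper_width: 0.0004
finger_force: 0.0
```

Call:
step_arm(slide=[[0,0,0.003],[0,0,0.006],[0,0,0.006]], spin=[0,0,0])

```text
clock: 14.1
tcp_pos: [0.4621, 0.0819, 0.0951]
eef_rot: [-0.0, -0.164, 0.986, -0.0]
contact_force: [-0.9, -0.2, 0.2]
gripper_width: 0.0005
finger_force: 0.0
```

Call:
step_arm(slide=[[0,0,0.003],[0,0,0.005],[0,0,0.005]], spin=[0,0,0])

```text
clock: 14.35
tcp_pos: [0.462, 0.0819, 0.0901]
eef_rot: [-0.0, -0.164, 0.986, -0.0]
contact_force: [0.6, -0.3, 0.3]
gripper_width: 0.0007
finger_force: 0.0
```

Call:
step_arm(slide=[[0,0,0.002],[0,0,0.004],[0,0,0.004]], spin=[0,0,0])

```text
clock: 14.6
tcp_pos: [0.4621, 0.0819, 0.0862]
eef_rot: [-0.0, -0.164, 0.986, -0.0]
contact_force: [0.3, -0.2, -0.4]
gripper_width: 0.0002
finger_force: 0.0
```

Call:
step_arm(slide=[[0,0,0.002],[0,0,0.004],[0,0,0.004]], spin=[0,0,0])

```text
clock: 14.85
tcp_pos: [0.4621, 0.0819, 0.0822]
eef_rot: [-0.0, -0.164, 0.986, -0.0]
contact_force: [0.5, 0.1, 0.1]
gripper_width: 0.0008
finger_force: 0.0
```

Call:
step_arm(slide=[[0,0,0.002],[0,0,0.003],[0,0,0.003]], spin=[0,0,0])

```text
clock: 15.1
tcp_pos: [0.4622, 0.082, 0.0793]
eef_rot: [-0.0, -0.164, 0.986, 0.0]
contact_force: [-0.5, -0.0, -0.2]
gripper_width: 0.0004
finger_force: 0.0
```

Call:
step_arm(slide=[[0,0,0.002],[0,0,0.003],[0,0,0.003]], spin=[0,0,0])

```text
clock: 15.35
tcp_pos: [0.4622, 0.082, 0.0763]
eef_rot: [-0.0, -0.164, 0.986, 0.0]
contact_force: [-0.2, 0.6, 0.3]
gripper_width: 0.0005
finger_force: 0.0
```

Call:
step_arm(slide=[[0,0,0.002],[0,0,0.003],[0,0,0.003]], spin=[0,0,0])

```text
clock: 15.6
tcp_pos: [0.4625, 0.082, 0.0735]
eef_rot: [0.0, -0.164, 0.986, 0.0]
contact_force: [1.1, -0.5, 2.7]
gripper_width: 0.0006
finger_force: 1.2
```

Run:
```python
from h import *
s=st(); b=save('side','s6.png');a=save('wrist','w6.png')
cv2.imwrite('pics/m6.png',np.hstack([cv2.resize(a[140:300,195:355],(400,400)),cv2.resize(b[200:320,210:330],(400,400))])[:,:,::-1])
M=Rq(s['eef_rot']).as_matrix()
for x in(-.008,.008):
  for y in (-.012,.012): P=s['tcp_pos']+M@[x,y,.014]; print((proj('wrist',P)-[195,140])*2.5,(proj('side',P)-[210,200])*3.33+[400,0])
```

```text
t 15.6 tcp [0.4625 0.082  0.0735] q [ 0.    -0.164  0.986  0.   ] F [ 1.1 -0.5  2.7] w 0.0006
[155.18058059 263.90775002] [607.32470802 291.89745528]
[240.14039352 263.88033348] [586.09217438 272.5689339 ]
[154.09014515 210.37128724] [590.77974581 303.44323495]
[241.03102431 210.32954189] [569.59361813 283.876543  ]
```

View pics/m6.png

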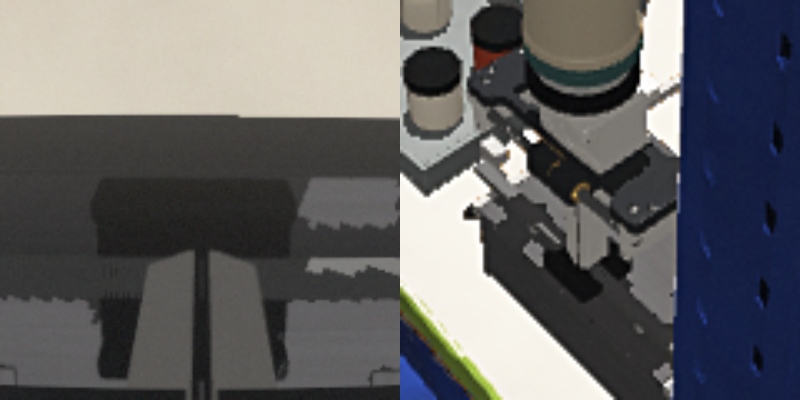

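Contact shows at TCP z ≈ 0.074 (2.7 N), with the fingertips at crop (200,255) inside the trough. So the real fingertips are about 20 mm above the reported TCP, which matches the earlier miss. Press down, then slide.

Call:
step_arm(slide=[[0,0,0.003],[0,0,0.006],[0,0,0.007],[0,0,0.007]], spin=[0,0,0,0])

```text
clock: 16.03
tcp_pos: [0.4634, 0.0824, 0.0673]
eef_rot: [0.001, -0.164, 0.986, 0.0]
contact_force: [-0.6, 0.7, 10.8]
gripper_width: 0.0004
finger_force: 5.5
```

Call:
step_arm(slide=[[-0.006,0,0],[-0.012,0,0],[-0.02,0,0],[-0.03,0,0],[-0.03,0,0]], spin=[0,0,0,0,0])

```text
clock: 16.45
tcp_pos: [0.4939, 0.0925, 0.0673]
eef_rot: [0.002, -0.164, 0.986, 0.0]
contact_force: [1.7, 0.3, 8.9]
gripper_width: 0.0006
finger_force: 4.7
```

Call:
step_arm(slide=[[-0.012,0,-0.001],[-0.024,0,-0.001],[-0.036,0,-0.001],[-0.05,0,-0.001],[-0.064,0,-0.001],[-0.078,0,-0.001],[-0.09,0,-0.001],[-0.09,0,-0.001]], spin=[0,0,0,0,0,0,0,0])

```text
clock: 17.12
tcp_pos: [0.5792, 0.1209, 0.0677]
eef_rot: [0.002, -0.164, 0.986, -0.0]
contact_force: [2.1, -0.7, 4.3]
gripper_width: 0.0004
finger_force: 2.3
```

Run:
```python
from h import *
s=st(); b=save('wrist','w7.png')
for t,z in [('tab_pad',.088),('hooks',.09)]:
  for p in optics.spot_point('wrist',t)[:2]: print(t,np.round(p['at']),round(p['score'],2),inF(BIN,atz('wrist',p['at'],z)).round(4))
print(inF(BIN,s['tcp_pos']))
```

```text
t 17.12 tcp [0.5792 0.1209 0.0677] q [ 0.002 -0.164  0.986 -0.   ] F [ 2.1 -0.7  4.3] w 0.0004
tab_pad [272. 248.] 0.77 [0.0648 0.002 ]
hooks [270.  59.] 0.6 [-0.0433  0.0015]
[0.07097528 0.00306495]
```

View pics/w7.png

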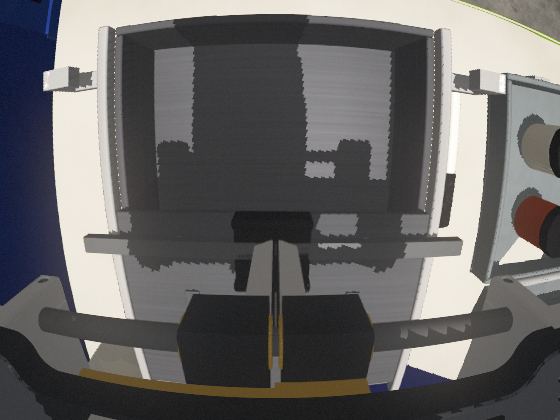

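The wrist view shows the bin open: the bar is at row 245, and the hooks at (65,80) and (490,80) are left behind. Last stretch.

Call:
step_arm(slide=[[-0.01,0,0],[-0.02,0,0],[-0.024,0,0],[-0.026,0,0]], spin=[0,0,0,0])

```text
clock: 17.6
tcp_pos: [0.5972, 0.1275, 0.0673]
eef_rot: [-0.004, -0.164, 0.986, -0.001]
contact_force: [-7.0, -4.5, 12.0]
gripper_width: 0.0007
finger_force: 6.1
```

Call:
step_arm(slide=[[0,0,-0.03],[0,0,-0.07],[0,0,-0.11],[0,0,-0.16],[0,0,-0.2],[0,0,-0.2]], spin=[0,0,0,0,0,0])

```text
clock: 18.1
tcp_pos: [0.603, 0.1305, 0.2743]
eef_rot: [0.005, -0.164, 0.986, 0.001]
contact_force: [1.6, -0.1, -0.4]
gripper_width: 0.0004
finger_force: 0.0
```

Run:
```python
from h import *
s=st(); b=save('wrist','w8.png')
for t,z in [('tab_pad',.094),('hooks',.09)]:
  for p in optics.spot_point('wrist',t)[:1]: print(t,np.round(p['at']),round(p['score'],2),inF(BIN,atz('wrist',p['at'],z)).round(4))
for j in 'jar1',:
  for p in optics.spot_point('wrist',j): print(np.round(p['at']),round(p['score'],2),inF(CASE,atz('wrist',p['at'],.006)).round(3),atz('wrist',p['at'],.006).round(3))
save('top','t8.png')
for j in 'jar1',:
  for p in optics.spot_point('top',j): print(np.round(p['at']),round(p['score'],2),inF(CASE,atz('top',p['at'],.006)).round(3))
for c in [(.041,.049),(.041,-.049),(-.041,.049)]: plan([W(CASE,[*c,.25])],np.pi/2+.36)
```

```text
t 18.1 tcp [0.603  0.1305 0.2743] q [ 0.005 -0.164  0.986  0.001] F [ 1.6 -0.1 -0.4] w 0.0004
tab_pad [272. 175.] 0.83 [0.0816 0.0012]
hooks [273.  66.] 0.94 [-0.0471  0.0029]
[445. 114.] 0.74 [-0.042 -0.052] [0.421 0.342 0.006]
[441. 162.] 0.66 [ 0.034 -0.056] [0.492 0.365 0.006]
[492. 114.] 0.61 [-0.048  0.043] [0.381 0.429 0.006]
[220. 253.] 0.82 [0.035 0.045]
[252. 249.] 0.73 [ 0.035 -0.047]
[257. 273.] 0.55 [-0.036 -0.054]
[221. 278.] 0.5 [-0.035  0.048]
slide [[0.0197, 0.3633, 0.0153]] spin -0.03 q7 1.61
slide [[0.0168, 0.2654, 0.0152]] spin -0.03 q7 1.61
slide [[0.1016, 0.3609, 0.0157]] spin -0.03 q7 1.61
```

View pics/w8.png

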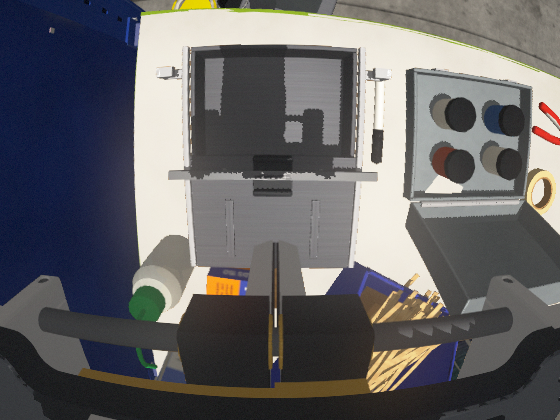

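The wrist view shows the cover fully back, with the bar at row 175. The bin is empty and open, and four jars stand in the case at (455,113), (508,119), (455,165) and (505,163). Go above the front right jar.

```bash
sed -i 's/BIN=np.array(.*)/BIN=np.array([.510,.096,.33])/' h.py
cat >> h.py <<'E'
def jars(n=''):
    """jar bases as seen by the wrist camera, by black lid top circles via spot_point; case frame"""
    s=st(); optics.get_image('wrist') if not n else save('wrist',n); i=optics.camera_info('wrist')
    for p in optics.spot_point('wrist','jar1'):
        if p['score']>.3: q=atz('wrist',p['at'],.006,i); print('jar',np.round(p['at']),round(p['score'],2),'case',inF(CASE,q).round(3),'bin',inF(BIN,q).round(3),'W',q[:2].round(4))
E
python3 - <<'E'
from h import *
plan([W(CASE,[-.038,-.049,.2])],np.pi/2+.36)
E
```

```text
slide [[0.0955, 0.263, 0.0656]] spin -0.03 q7 1.61
```

Call:
step_arm(slide=[[0.095,0.263,0.066],[0.095,0.263,0.066],[0.095,0.263,0.066],[0.095,0.263,0.066],[0.095,0.263,0.066],[0.095,0.263,0.066],[0.095,0.263,0.066],[0.095,0.263,0.066],[0.095,0.263,0.066],[0.095,0.263,0.066],[0.095,0.263,0.066]], spin=[-0.03,-0.03,-0.03,-0.03,-0.03,-0.03,-0.03,-0.03,-0.03,-0.03,-0.03], grip=0.85)

```text
clock: 19.32
tcp_pos: [0.4264, 0.3455, 0.201]
eef_rot: [-0.0, -0.178, 0.984, -0.001]
contact_force: [-0.1, -0.4, 0.7]
gripper_width: 0.0705
finger_force: 0.0
```

Run:
```python
from h import *
jars('w9.png')
d=optics.silhouettes('wrist','jar1')
print([(np.round(k['rect']).tolist(),round(k['score'],2)) for k in d])
plan([W(CASE,[-.038,-.049,.022])],np.pi/2+.36)
```

```text
t 19.32 tcp [0.4264 0.3455 0.201 ] q [-0.    -0.178  0.984 -0.001] F [-0.1 -0.4  0.7] w 0.0705
jar [275. 183.] 0.94 case [-0.035 -0.051] bin [0.002 0.264] W [0.4262 0.3463]
jar [351. 236.] 0.88 case [0.037 0.049] bin [0.07  0.366] W [0.4579 0.4651]
jar [356. 178.] 0.87 case [-0.042  0.051] bin [-0.008  0.365] W [0.384  0.4385]
jar [ 48. 160.] 0.72 case [-0.076 -0.381] bin [-0.03  -0.067] W [0.5036 0.0229]
jar [277. 240.] 0.61 case [ 0.04  -0.049] bin [0.077 0.268] W [0.4956 0.3743]
[([335.0, 220.0, 50.0, 47.0], 0.92), ([339.0, 163.0, 50.0, 55.0], 0.83), ([252.0, 166.0, 46.0, 51.0], 0.82), ([0.0, 120.0, 160.0, 180.0], 0.73), ([257.0, 225.0, 44.0, 52.0], 0.68)]
slide [[0.0033, 0.0021, 0.1795]] spin -0.003 q7 1.13
```

View pics/w9.png

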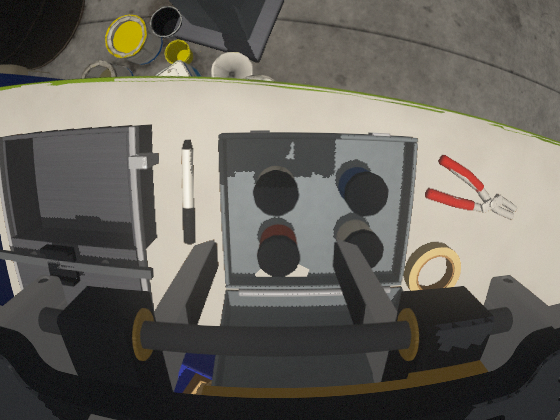

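The wrist view shows the front right jar at (276,190), centred between the fingers. Descend and grasp.

Call:
step_arm(slide=[[0,0,0.04],[0,0,0.08],[0,0,0.12],[0,0,0.16],[0,0,0.179],[0,0,0.179],[0,0,0.179]], spin=[0,0,0,0,0,0,0])

```text
clock: 20.05
tcp_pos: [0.4255, 0.3464, 0.0221]
eef_rot: [-0.001, -0.179, 0.984, -0.001]
contact_force: [-0.4, 0.0, 0.6]
gripper_width: 0.0798
finger_force: 0.0
```

Call:
step_arm(slide=[[0,0,0],[0,0,0],[0,0,0],[0,0,0],[0,0,0],[0,0,0],[0,0,0],[0,0,0],[0,0,0]], spin=[0,0,0,0,0,0,0,0,0], grip=0, squeeze=12)

```text
clock: 20.8
tcp_pos: [0.4259, 0.3476, 0.0235]
eef_rot: [0.001, -0.179, 0.984, 0.0]
contact_force: [-0.8, -0.6, 5.7]
gripper_width: 0.0495
finger_force: 12.0
```

Call:
step_arm(slide=[[0,0,-0.02],[0,0,-0.05],[0,0,-0.09],[0,0,-0.13],[0,0,-0.16],[0,0,-0.16]], spin=[0,0,0,0,0,0])

```text
clock: 21.3
tcp_pos: [0.4284, 0.3503, 0.1889]
eef_rot: [0.005, -0.179, 0.984, 0.003]
contact_force: [0.2, 0.9, -0.4]
gripper_width: 0.0496
finger_force: 12.0
```

Run:
```python
from h import *
s=st()
plan([W(BIN,[-.036,-.045,.185]),W(BIN,[-.036,-.045,.023])],np.pi/2+.33)
print(W(BIN,[-.036,-.045,0])); print(optics.get_image('wrist').shape, [ (p['rect'],p['score']) for p in optics.find_in('wrist','jar1')])
```

```text
t 21.3 tcp [0.4284 0.3503 0.1889] q [ 0.005 -0.179  0.984  0.003] F [ 0.2  0.9 -0.4] w 0.0496
slide [[0.0506, -0.3106, 0.002], [0.0524, -0.3113, 0.164]] spin 0.03 q7 1.12
[0.49052441 0.04176255 0.        ]
(420, 560, 3) [([232.6, 201.1, 88.2, 107.5], 0.85), ([337.7, 161.2, 52.6, 55.8], 0.79), ([333.8, 217.3, 48.9, 52.4], 0.78)]
```

Call:
step_arm(slide=[[0.051,-0.31,0],[0.051,-0.31,0],[0.051,-0.31,0],[0.051,-0.31,0],[0.051,-0.31,0],[0.051,-0.31,0],[0.051,-0.31,0],[0.051,-0.31,0],[0.051,-0.31,0],[0.051,-0.31,0],[0.051,-0.31,0],[0.051,-0.31,0],[0.051,-0.31,0]], spin=[0.03,0.03,0.03,0.03,0.03,0.03,0.03,0.03,0.03,0.03,0.03,0.03,0.03])

```text
clock: 22.48
tcp_pos: [0.4863, 0.0409, 0.1821]
eef_rot: [-0.0, -0.166, 0.986, 0.0]
contact_force: [1.2, -0.2, -0.9]
gripper_width: 0.0494
finger_force: 12.0
```

Run:
```python
from h import *
s=st(); b=save('wrist','w10.png'); i=optics.camera_info('wrist')
plan([W(BIN,[-.036,-.045,.023])],np.pi/2+.33)
print(inF(BIN,s['tcp_pos']))
for p in optics.spot_point('wrist','hooks')[:1]: print(np.round(p['at']),inF(BIN,atz('wrist',p['at'],.09,i)))
# expected bin corners
print([proj('wrist',W(BIN,[x,y,.068]),i).round().tolist() for x in(-.076,) for y in(-.104,.104)],[proj('wrist',W(BIN,[-.07,y,.006]),i).round().tolist() for y in(-.098,.098)])
```

```text
t 22.48 tcp [0.4863 0.0409 0.1821] q [-0.    -0.166  0.986  0.   ] F [ 1.2 -0.2 -0.9] w 0.0494
slide [[-0.0043, -0.0004, 0.1592]] spin 0.003 q7 1.71
[-0.04025583 -0.0444811 ]
[322. 207.] [-0.03856527  0.00022907]
[[214.0, 164.0], [418.0, 167.0]] [[229.0, 161.0], [392.0, 163.0]]
```

View pics/w10.png

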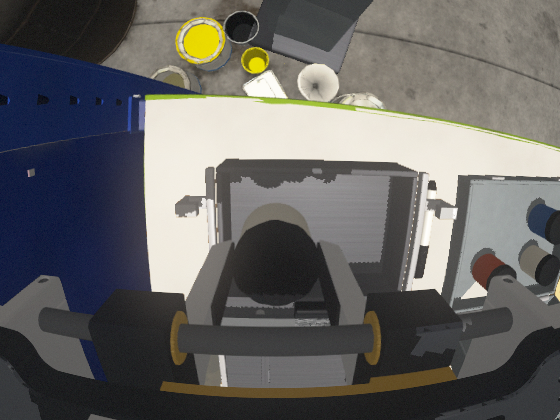

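The wrist view shows the held jar at (275,262) over the bin's right half, and the bin front edge matches the prediction. Lower and release.

Call:
step_arm(slide=[[-0.004,0,0.03],[-0.004,0,0.06],[-0.004,0,0.09],[-0.004,0,0.12],[-0.004,0,0.145],[-0.004,0,0.153],[-0.004,0,0.158],[-0.004,0,0.158],[-0.004,0,0.158]], spin=[0,0,0,0,0,0,0,0,0])

```text
clock: 23.33
tcp_pos: [0.4917, 0.0409, 0.0256]
eef_rot: [0.001, -0.165, 0.986, -0.0]
contact_force: [0.3, 0.9, -0.6]
gripper_width: 0.0492
finger_force: 12.0
```

Call:
step_arm(slide=[[0,0,0],[0,0,0],[0,0,0],[0,0,0]], spin=[0,0,0,0], grip=0.64)

```text
clock: 23.67
tcp_pos: [0.4912, 0.0405, 0.0253]
eef_rot: [0.001, -0.164, 0.986, -0.0]
contact_force: [0.1, 0.9, -0.4]
gripper_width: 0.0603
finger_force: 0.0
```

Call:
step_arm(slide=[[0,0,-0.02],[0,0,-0.06],[0,0,-0.1],[0,0,-0.14],[0,0,-0.17],[0,0,-0.17]], spin=[0,0,0,0,0,0])

```text
clock: 24.17
tcp_pos: [0.4949, 0.041, 0.2007]
eef_rot: [0.006, -0.164, 0.986, -0.0]
contact_force: [0.5, 0.7, -0.9]
gripper_width: 0.0602
finger_force: 0.0
```

Run:
```python
from h import *
jars()
plan([W(CASE,[.038,-.049,.195])],np.pi/2+.36)
```

```text
t 24.17 tcp [0.4949 0.041  0.2007] q [ 0.006 -0.164  0.986 -0.   ] F [ 0.5  0.7 -0.9] w 0.0602
jar [478. 254.] 0.94 case [ 0.035 -0.054] bin [0.072 0.263] W [0.4929 0.368 ]
jar [532. 203.] 0.89 case [-0.043  0.045] bin [-0.009  0.36 ] W [0.3847 0.4334]
jar [526. 245.] 0.72 case [0.029 0.05 ] bin [0.063 0.367] W [0.4506 0.4632]
jar [276. 176.] 0.58 case [-0.088 -0.358] bin [-0.042 -0.045] W [0.4844 0.0398]
slide [[-0.1103, 0.3142, 0.0009]] spin -0.03 q7 1.71
```

Call:
step_arm(slide=[[-0.11,0.314,0],[-0.11,0.314,0],[-0.11,0.314,0],[-0.11,0.314,0],[-0.11,0.314,0],[-0.11,0.314,0],[-0.11,0.314,0],[-0.11,0.314,0],[-0.11,0.314,0],[-0.11,0.314,0],[-0.11,0.314,0],[-0.11,0.314,0],[-0.11,0.314,0]], spin=[-0.03,-0.03,-0.03,-0.03,-0.03,-0.03,-0.03,-0.03,-0.03,-0.03,-0.03,-0.03,-0.03], grip=0.85)

```text
clock: 25.35
tcp_pos: [0.4933, 0.371, 0.1941]
eef_rot: [-0.0, -0.178, 0.984, -0.001]
contact_force: [-0.6, 0.0, -0.0]
gripper_width: 0.08
finger_force: 0.0
```

Run:
```python
from h import *
jars('w11.png')
plan([W(CASE,[.038,-.05,.0225])],np.pi/2+.36)
```

```text
t 25.35 tcp [0.4933 0.371  0.1941] q [-0.    -0.178  0.984 -0.001] F [-0.6  0.  -0. ] w 0.08
jar [357. 125.] 0.87 case [-0.036  0.049] bin [-0.003  0.363] W [0.3898 0.4386]
jar [354. 180.] 0.86 case [0.031 0.047] bin [0.065 0.364] W [0.4537 0.4615]
jar [280. 188.] 0.66 case [ 0.042 -0.045] bin [0.079 0.272] W [0.4962 0.3791]
jar [ 53. 104.] 0.61 case [-0.083 -0.357] bin [-0.037 -0.044] W [0.489  0.0428]
slide [[-0.0011, 0.0007, 0.1721]] spin -0.002 q7 1.17
```

Call:
step_arm(slide=[[-0.002,0.003,0.04],[-0.002,0.003,0.08],[-0.002,0.003,0.12],[-0.002,0.003,0.16],[-0.002,0.003,0.171],[-0.002,0.003,0.171],[-0.002,0.003,0.171]], spin=[0,0,0,0,0,0,0])

```text
clock: 26.03
tcp_pos: [0.4945, 0.3769, 0.0245]
eef_rot: [0.0, -0.179, 0.984, 0.0]
contact_force: [1.1, 0.2, 0.2]
gripper_width: 0.08
finger_force: 0.0
```

Call:
step_arm(slide=[[0,0,0],[0,0,0],[0,0,0],[0,0,0],[0,0,0],[0,0,0],[0,0,0],[0,0,0]], spin=[0,0,0,0,0,0,0,0], grip=0)

```text
clock: 26.7
tcp_pos: [0.4943, 0.3769, 0.0245]
eef_rot: [0.001, -0.179, 0.984, 0.0]
contact_force: [-0.9, -0.9, 6.2]
gripper_width: 0.0494
finger_force: 12.0
```

Call:
step_arm(slide=[[0,0,-0.02],[0,0,-0.05],[0,0,-0.09],[0,0,-0.13],[0,0,-0.16],[0,0,-0.16],[0,0,-0.16],[0,0,-0.16]], spin=[0,0,0,0,0,0,0,0])

```text
clock: 27.37
tcp_pos: [0.4929, 0.3761, 0.1825]
eef_rot: [-0.001, -0.179, 0.984, -0.0]
contact_force: [-0.2, 0.5, -1.7]
gripper_width: 0.0488
finger_force: 12.0
```

Run:
```python
from h import *
s=st()
plan([W(BIN,[.024,-.045,.183])],np.pi/2+.33)
```

```text
t 27.37 tcp [0.4929 0.3761 0.1825] q [-0.001 -0.179  0.984 -0.   ] F [-0.2  0.5 -1.7] w 0.0488
slide [[0.0601, -0.3139, -0.0001]] spin 0.03 q7 1.16
```

Call:
step_arm(slide=[[0.06,-0.314,0],[0.06,-0.314,0],[0.06,-0.314,0],[0.06,-0.314,0],[0.06,-0.314,0],[0.06,-0.314,0],[0.06,-0.314,0],[0.06,-0.314,0],[0.06,-0.314,0],[0.06,-0.314,0],[0.06,-0.314,0],[0.06,-0.314,0],[0.06,-0.314,0]], spin=[0.03,0.03,0.03,0.03,0.03,0.03,0.03,0.03,0.03,0.03,0.03,0.03,0.03])

```text
clock: 28.45
tcp_pos: [0.5476, 0.0637, 0.183]
eef_rot: [-0.001, -0.166, 0.986, 0.0]
contact_force: [-0.0, -0.3, -0.6]
gripper_width: 0.0493
finger_force: 12.0
```

Run:
```python
from h import *
jars('w12.png'); s=sensors.sense()
plan([W(BIN,[.024,-.045,.025])],np.pi/2+.33)
print(inF(BIN,s['tcp_pos']))
```

```text
t 28.45 tcp [0.5476 0.0637 0.183 ] q [-0.001 -0.166  0.986  0.   ] F [-0.  -0.3 -0.6] w 0.0493
jar [276. 230.] 0.8 case [ 0.035 -0.358] bin [ 0.081 -0.042] W [0.5996 0.0828]
jar [271. 137.] 0.78 case [-0.079 -0.36 ] bin [-0.033 -0.047] W [0.4939 0.0411]
jar [535. 220.] 0.57 case [0.037 0.049] bin [0.071 0.366] W [0.4583 0.465 ]
slide [[0.0012, -0.0018, 0.1583]] spin 0.003 q7 1.67
[ 0.02522304 -0.04331715]
```

Call:
step_arm(slide=[[0.001,-0.002,0.03],[0.001,-0.002,0.06],[0.001,-0.002,0.09],[0.001,-0.002,0.12],[0.001,-0.002,0.145],[0.001,-0.002,0.153],[0.001,-0.002,0.159],[0.001,-0.002,0.159],[0.001,-0.002,0.159]], spin=[0,0,0,0,0,0,0,0,0])

```text
clock: 29.3
tcp_pos: [0.5489, 0.06, 0.0255]
eef_rot: [0.001, -0.165, 0.986, 0.0]
contact_force: [-0.7, 0.7, -0.0]
gripper_width: 0.0495
finger_force: 12.0
```

Call:
step_arm(slide=[[0,0,0],[0,0,0],[0,0,0],[0,0,0]], spin=[0,0,0,0], grip=0.64)

```text
clock: 29.63
tcp_pos: [0.5484, 0.0595, 0.0252]
eef_rot: [0.001, -0.164, 0.986, -0.0]
contact_force: [-0.3, -0.5, -0.5]
gripper_width: 0.0599
finger_force: 0.0
```

Call:
step_arm(slide=[[0,0,-0.02],[0,0,-0.06],[0,0,-0.1],[0,0,-0.14],[0,0,-0.17],[0,0,-0.17],[0,0,-0.17],[0,0,-0.17]], spin=[0,0,0,0,0,0,0,0])

```text
clock: 30.3
tcp_pos: [0.5472, 0.0593, 0.194]
eef_rot: [-0.001, -0.164, 0.986, -0.0]
contact_force: [0.4, 0.4, 0.1]
gripper_width: 0.0605
finger_force: 0.0
```

Run:
```python
from h import *
jars()
plan([W(CASE,[-.039,.049,.195])],np.pi/2+.36)
```

```text
t 30.3 tcp [0.5472 0.0593 0.194 ] q [-0.001 -0.164  0.986 -0.   ] F [0.4 0.4 0.1] w 0.0605
jar [276. 135.] 0.93 case [-0.083 -0.359] bin [-0.037 -0.045] W [0.4894 0.041 ]
jar [271. 187.] 0.91 case [-0.021 -0.366] bin [ 0.026 -0.05 ] W [0.5506 0.0567]
jar [532. 214.] 0.79 case [0.028 0.044] bin [0.061 0.36 ] W [0.4514 0.4568]
jar [540. 173.] 0.76 case [-0.038  0.05 ] bin [-0.004  0.365] W [0.3877 0.4396]
slide [[0.028, 0.4101, -0.0017]] spin -0.03 q7 1.68
```

Call:
step_arm(slide=[[0.028,0.41,0],[0.028,0.41,0],[0.028,0.41,0],[0.028,0.41,0],[0.028,0.41,0],[0.028,0.41,0],[0.028,0.41,0],[0.028,0.41,0],[0.028,0.41,0],[0.028,0.41,0],[0.028,0.41,0],[0.028,0.41,0],[0.028,0.41,0],[0.028,0.41,0],[0.028,0.41,0]], spin=[-0.03,-0.03,-0.03,-0.03,-0.03,-0.03,-0.03,-0.03,-0.03,-0.03,-0.03,-0.03,-0.03,-0.03,-0.03], grip=0.85)

```text
clock: 31.65
tcp_pos: [0.3896, 0.4364, 0.1941]
eef_rot: [-0.0, -0.178, 0.984, -0.001]
contact_force: [-0.4, -0.4, -0.4]
gripper_width: 0.08
finger_force: 0.0
```

Run:
```python
from h import *
jars('w13.png'); print(inF(CASE,sensors.sense()['tcp_pos']))
plan([W(CASE,[-.038,.049,.024])],np.pi/2+.36)
```

```text
t 31.65 tcp [0.3896 0.4364 0.1941] q [-0.    -0.178  0.984 -0.001] F [-0.4 -0.4 -0.4] w 0.08
jar [ 11. 163.] 0.91 case [-0.08  -0.361] bin [-0.034 -0.047] W [0.493  0.0401]
jar [278. 241.] 0.91 case [0.037 0.05 ] bin [0.071 0.367] W [0.4578 0.4662]
jar [278. 185.] 0.86 case [-0.037  0.051] bin [-0.003  0.365] W [0.3889 0.4405]
jar [ 13. 198.] 0.66 case [-0.024 -0.367] bin [ 0.022 -0.052] W [0.5473 0.0542]
[-0.03733637  0.04714011]
slide [[0.0007, 0.002, 0.1705]] spin -0.002 q7 0.95
```

Call:
step_arm(slide=[[0,0.003,0.04],[0,0.003,0.08],[0,0.003,0.12],[0,0.003,0.16],[0,0.003,0.171],[0,0.003,0.171],[0,0.003,0.171]], spin=[0,0,0,0,0,0,0])

```text
clock: 32.33
tcp_pos: [0.3881, 0.4413, 0.0244]
eef_rot: [0.0, -0.179, 0.984, 0.0]
contact_force: [-0.2, -0.9, 0.2]
gripper_width: 0.0797
finger_force: 0.0
```

Call:
step_arm(slide=[[0,0,0],[0,0,0],[0,0,0],[0,0,0],[0,0,0],[0,0,0],[0,0,0],[0,0,0]], spin=[0,0,0,0,0,0,0,0], grip=0)

```text
clock: 33.0
tcp_pos: [0.3879, 0.4413, 0.0245]
eef_rot: [0.0, -0.179, 0.984, 0.0]
contact_force: [0.1, -2.1, 5.7]
gripper_width: 0.0495
finger_force: 12.0
```

Call:
step_arm(slide=[[0,0,-0.02],[0,0,-0.05],[0,0,-0.09],[0,0,-0.13],[0,0,-0.16],[0,0,-0.16],[0,0,-0.16],[0,0,-0.16]], spin=[0,0,0,0,0,0,0,0])

```text
clock: 33.67
tcp_pos: [0.3868, 0.4403, 0.1827]
eef_rot: [-0.001, -0.179, 0.984, -0.001]
contact_force: [-0.3, 0.2, -0.9]
gripper_width: 0.0492
finger_force: 12.0
```

Run:
```python
from h import *
s=st()
plan([W(BIN,[-.036,.046,.183])],np.pi/2+.33)
```

```text
t 33.67 tcp [0.3868 0.4403 0.1827] q [-0.001 -0.179  0.984 -0.001] F [-0.3  0.2 -0.9] w 0.0492
slide [[0.0407, -0.3186, 0.0]] spin 0.03 q7 0.94
```

Call:
step_arm(slide=[[0.041,-0.318,0],[0.041,-0.318,0],[0.041,-0.318,0],[0.041,-0.318,0],[0.041,-0.318,0],[0.041,-0.318,0],[0.041,-0.318,0],[0.041,-0.318,0],[0.041,-0.318,0],[0.041,-0.318,0],[0.041,-0.318,0],[0.041,-0.318,0],[0.041,-0.318,0]], spin=[0.03,0.03,0.03,0.03,0.03,0.03,0.03,0.03,0.03,0.03,0.03,0.03,0.03])

```text
clock: 34.75
tcp_pos: [0.4604, 0.1307, 0.1831]
eef_rot: [-0.001, -0.166, 0.986, 0.0]
contact_force: [0.2, 0.1, -0.5]
gripper_width: 0.0488
finger_force: 12.0
```

Run:
```python
from h import *
jars('w14.png'); s=sensors.sense()
plan([W(BIN,[-.036,.046,.025])],np.pi/2+.33)
print(inF(BIN,s['tcp_pos']))
```

```text
t 34.75 tcp [0.4604 0.1307 0.1831] q [-0.001 -0.166  0.986  0.   ] F [ 0.2  0.1 -0.5] w 0.0488
jar [277. 232.] 0.96 case [-0.021 -0.263] bin [0.022 0.052] W [0.5144 0.1522]
jar [199. 187.] 0.92 case [-0.08  -0.356] bin [-0.034 -0.042] W [0.4911 0.0447]
jar [486. 261.] 0.78 case [0.04 0.05] bin [0.074 0.367] W [0.4609 0.4668]
jar [198. 233.] 0.76 case [-0.022 -0.362] bin [ 0.024 -0.047] W [0.5479 0.0594]
slide [[0.0005, -0.0025, 0.1583]] spin 0.003 q7 1.5
[-0.03548181  0.04839885]
```

Call:
step_arm(slide=[[0,-0.002,0.03],[0,-0.002,0.06],[0,-0.002,0.09],[0,-0.002,0.12],[0,-0.002,0.145],[0,-0.002,0.153],[0,-0.002,0.159],[0,-0.002,0.159],[0,-0.002,0.159]], spin=[0,0,0,0,0,0,0,0,0])

```text
clock: 35.6
tcp_pos: [0.4626, 0.1277, 0.0253]
eef_rot: [0.001, -0.165, 0.986, 0.0]
contact_force: [0.8, 0.1, -0.3]
gripper_width: 0.0493
finger_force: 12.0
```

Call:
step_arm(slide=[[0,0,0],[0,0,0],[0,0,0],[0,0,0]], spin=[0,0,0,0], grip=0.64)

```text
clock: 35.93
tcp_pos: [0.4623, 0.1273, 0.0252]
eef_rot: [0.001, -0.164, 0.986, 0.0]
contact_force: [-0.1, 0.8, 0.3]
gripper_width: 0.06
finger_force: 0.0
```

Call:
step_arm(slide=[[0,0,-0.02],[0,0,-0.06],[0,0,-0.1],[0,0,-0.14],[0,0,-0.17],[0,0,-0.17],[0,0,-0.17],[0,0,-0.17]], spin=[0,0,0,0,0,0,0,0])

```text
clock: 36.6
tcp_pos: [0.4612, 0.1268, 0.1941]
eef_rot: [-0.0, -0.164, 0.986, -0.0]
contact_force: [-0.1, 1.1, -0.6]
gripper_width: 0.0601
finger_force: 0.0
```

Run:
```python
from h import *
jars()
plan([W(CASE,[.038,.049,.195])],np.pi/2+.36)
```

```text
t 36.6 tcp [0.4612 0.1268 0.1941] q [-0.    -0.164  0.986 -0.   ] F [-0.1  1.1 -0.6] w 0.0601
jar [204. 232.] 0.98 case [-0.021 -0.36 ] bin [ 0.025 -0.045] W [0.5479 0.0612]
jar [202. 185.] 0.92 case [-0.082 -0.358] bin [-0.036 -0.044] W [0.49   0.0424]
jar [276. 185.] 0.91 case [-0.079 -0.267] bin [-0.036  0.047] W [0.4609 0.1285]
jar [486. 255.] 0.9 case [0.034 0.051] bin [0.067 0.367] W [0.4549 0.4652]
slide [[-0.1085, 0.3206, -0.0021]] spin -0.03 q7 1.5
```

Call:
step_arm(slide=[[-0.108,0.32,0],[-0.108,0.32,0],[-0.108,0.32,0],[-0.108,0.32,0],[-0.108,0.32,0],[-0.108,0.32,0],[-0.108,0.32,0],[-0.108,0.32,0],[-0.108,0.32,0],[-0.108,0.32,0],[-0.108,0.32,0],[-0.108,0.32,0],[-0.108,0.32,0]], spin=[-0.03,-0.03,-0.03,-0.03,-0.03,-0.03,-0.03,-0.03,-0.03,-0.03,-0.03,-0.03,-0.03], grip=0.85)

```text
clock: 37.78
tcp_pos: [0.4611, 0.4624, 0.1942]
eef_rot: [-0.0, -0.178, 0.984, -0.001]
contact_force: [0.8, -0.2, 0.2]
gripper_width: 0.08
finger_force: 0.0
```

Run:
```python
from h import *
jars('w15.png'); print(inF(CASE,sensors.sense()['tcp_pos']))
plan([W(CASE,[.038,.049,.024])],np.pi/2+.36)
```

```text
t 37.78 tcp [0.4611 0.4624 0.1942] q [-0.    -0.178  0.984 -0.001] F [ 0.8 -0.2  0.2] w 0.08
jar [ 50. 105.] 0.97 case [-0.082 -0.267] bin [-0.038  0.046] W [0.4589 0.1271]
jar [ 11. 153.] 0.81 case [-0.02  -0.357] bin [ 0.026 -0.042] W [0.5479 0.0646]
jar [277. 180.] 0.8 case [0.033 0.049] bin [0.067 0.365] W [0.4551 0.4634]
jar [ 10. 110.] 0.74 case [-0.085 -0.354] bin [-0.039 -0.041] W [0.4859 0.0445]
jar [370. 218.] 0.51 case [0.083 0.169] bin [0.113 0.487] W [0.4595 0.5937]
[0.03889349 0.04652131]
slide [[0.0009, 0.0026, 0.1707]] spin -0.002 q7 1.01
```

Call:
step_arm(slide=[[0.002,0.003,0.04],[0.002,0.003,0.08],[0.002,0.003,0.12],[0.002,0.003,0.16],[0.002,0.003,0.171],[0.002,0.003,0.171],[0.002,0.003,0.171]], spin=[0,0,0,0,0,0,0])

```text
clock: 38.47
tcp_pos: [0.458, 0.4673, 0.0247]
eef_rot: [0.0, -0.179, 0.984, 0.0]
contact_force: [-0.4, -0.3, 0.7]
gripper_width: 0.0799
finger_force: 0.0
```

Call:
step_arm(slide=[[0,0,0],[0,0,0],[0,0,0],[0,0,0],[0,0,0],[0,0,0],[0,0,0],[0,0,0]], spin=[0,0,0,0,0,0,0,0], grip=0)

```text
clock: 39.13
tcp_pos: [0.4578, 0.4673, 0.0246]
eef_rot: [0.001, -0.179, 0.984, 0.0]
contact_force: [0.4, -1.2, 6.6]
gripper_width: 0.0491
finger_force: 12.0
```

Call:
step_arm(slide=[[0,0,-0.02],[0,0,-0.05],[0,0,-0.09],[0,0,-0.13],[0,0,-0.16],[0,0,-0.16],[0,0,-0.16],[0,0,-0.16]], spin=[0,0,0,0,0,0,0,0])

```text
clock: 39.8
tcp_pos: [0.4566, 0.4662, 0.1824]
eef_rot: [-0.001, -0.179, 0.984, -0.001]
contact_force: [0.4, 0.3, -2.0]
gripper_width: 0.0493
finger_force: 12.0
```

Run:
```python
from h import *
s=st()
plan([W(BIN,[.024,.046,.183])],np.pi/2+.33)
```

```text
t 39.8 tcp [0.4566 0.4662 0.1824] q [-0.001 -0.179  0.984 -0.001] F [ 0.4  0.3 -2. ] w 0.0493
slide [[0.0552, -0.32, -0.0002]] spin 0.03 q7 1.0
```

Call:
step_arm(slide=[[0.055,-0.321,0],[0.055,-0.321,0],[0.055,-0.321,0],[0.055,-0.321,0],[0.055,-0.321,0],[0.055,-0.321,0],[0.055,-0.321,0],[0.055,-0.321,0],[0.055,-0.321,0],[0.055,-0.321,0],[0.055,-0.321,0],[0.055,-0.321,0],[0.055,-0.321,0]], spin=[0.03,0.03,0.03,0.03,0.03,0.03,0.03,0.03,0.03,0.03,0.03,0.03,0.03])

```text
clock: 40.88
tcp_pos: [0.5182, 0.1491, 0.183]
eef_rot: [-0.001, -0.166, 0.986, 0.0]
contact_force: [-0.2, 0.9, -0.8]
gripper_width: 0.0495
finger_force: 12.0
```

Run:
```python
from h import *
jars('w16.png'); s=sensors.sense()
plan([W(BIN,[.024,.046,.025])],np.pi/2+.33)
print(inF(BIN,s['tcp_pos']))
```

```text
t 40.88 tcp [0.5182 0.1491 0.183 ] q [-0.001 -0.166  0.986  0.   ] F [-0.2  0.9 -0.8] w 0.0495
jar [195. 136.] 0.94 case [-0.082 -0.359] bin [-0.036 -0.046] W [0.4909 0.0413]
jar [274. 228.] 0.94 case [ 0.034 -0.27 ] bin [0.077 0.046] W [0.5682 0.1651]
jar [273. 133.] 0.92 case [-0.081 -0.268] bin [-0.037  0.045] W [0.46   0.1268]
jar [197. 185.] 0.88 case [-0.022 -0.36 ] bin [ 0.024 -0.045] W [0.5472 0.0609]
slide [[0.001, -0.0011, 0.1583]] spin 0.003 q7 1.48
[0.02510414 0.04706743]
```

Call:
step_arm(slide=[[0.001,-0.001,0.03],[0.001,-0.001,0.06],[0.001,-0.001,0.09],[0.001,-0.001,0.12],[0.001,-0.001,0.145],[0.001,-0.001,0.153],[0.001,-0.001,0.159],[0.001,-0.001,0.159],[0.001,-0.001,0.159]], spin=[0,0,0,0,0,0,0,0,0])

```text
clock: 41.73
tcp_pos: [0.5192, 0.1467, 0.0255]
eef_rot: [0.001, -0.165, 0.986, 0.0]
contact_force: [-0.2, -0.0, -0.0]
gripper_width: 0.0491
finger_force: 12.0
```

Call:
step_arm(slide=[[0,0,0],[0,0,0],[0,0,0],[0,0,0]], spin=[0,0,0,0], grip=0.64)

```text
clock: 42.07
tcp_pos: [0.5188, 0.146, 0.0252]
eef_rot: [0.001, -0.164, 0.986, 0.0]
contact_force: [-0.4, 0.5, 0.0]
gripper_width: 0.0599
finger_force: 0.0
```

Call:
step_arm(slide=[[0,0,-0.02],[0,0,-0.06],[0,0,-0.1],[0,0,-0.14],[0,0,-0.17],[0,0,-0.17],[0,0,-0.17],[0,0,-0.17]], spin=[0,0,0,0,0,0,0,0])

```text
clock: 42.73
tcp_pos: [0.5177, 0.1456, 0.194]
eef_rot: [-0.001, -0.164, 0.986, -0.0]
contact_force: [-0.2, -0.6, -0.1]
gripper_width: 0.06
finger_force: 0.0
```

Run:
```python
from h import *
jars('w17.png')
for p in optics.spot_point('wrist','tab_pad')[:1]: print(np.round(p['at']),p['score'],inF(BIN,atz('wrist',p['at'],.094)))
for p in optics.spot_point('wrist','hooks')[:1]: print(np.round(p['at']),p['score'],inF(BIN,atz('wrist',p['at'],.09)))
plan([W(BIN,[.085,.002,.2])],np.pi/2+.33)
```

```text
t 42.73 tcp [0.5177 0.1456 0.194 ] q [-0.001 -0.164  0.986 -0.   ] F [-0.2 -0.6 -0.1] w 0.06
jar [201. 134.] 0.98 case [-0.086 -0.356] bin [-0.04  -0.043] W [0.4865 0.0422]
jar [276. 137.] 0.78 case [-0.078 -0.267] bin [-0.035  0.046] W [0.4621 0.1281]
jar [199. 187.] 0.78 case [-0.021 -0.364] bin [ 0.025 -0.048] W [0.5497 0.0585]
jar [274. 183.] 0.74 case [-0.022 -0.271] bin [0.021 0.044] W [0.5156 0.1445]
[230. 265.] 0.81 [ 0.08727919 -0.00021901]
[228. 137.] 0.69 [-0.03973888  0.00203411]
slide [[-0.0619, -0.0426, -0.0072]] spin 0.0 q7 1.49
```

View pics/w17.png

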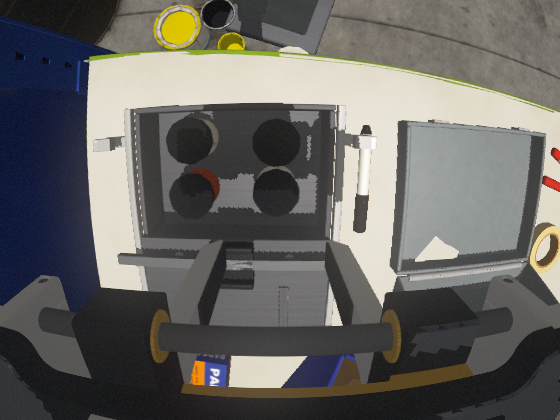

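The wrist view shows all four jars standing in the bin, at (192,140), (276,142), (192,192) and (276,192). The case is empty and the trough is at (238,262). Now the closing move.

Call:
step_arm(slide=[[-0.061,-0.043,-0.01],[-0.061,-0.043,-0.01],[-0.061,-0.043,-0.01],[-0.061,-0.043,-0.01],[-0.061,-0.043,-0.01],[-0.061,-0.043,-0.01],[-0.061,-0.043,-0.01],[-0.061,-0.043,-0.01],[-0.061,-0.043,-0.01],[-0.061,-0.043,-0.01],[-0.061,-0.043,-0.01]], spin=[0,0,0,0,0,0,0,0,0,0,0], grip=0)

```text
clock: 43.85
tcp_pos: [0.5899, 0.1251, 0.2047]
eef_rot: [0.0, -0.164, 0.986, 0.0]
contact_force: [-0.6, -0.3, 0.6]
gripper_width: 0.0003
finger_force: 0.0
```

Run:
```python
from h import *
s=st(); save('wrist','w18.png'); print(inF(BIN,s['tcp_pos']))
for p in optics.spot_point('wrist','tab_pad')[:1]: print(np.round(p['at']),p['score'],inF(BIN,atz('wrist',p['at'],.094)))
plan([W(BIN,[.084,.001,.074])],np.pi/2+.33)
```

```text
t 43.85 tcp [0.5899 0.1251 0.2047] q [ 0.    -0.164  0.986  0.   ] F [-0.6 -0.3  0.6] w 0.0003
[0.08498709 0.00169056]
[272. 205.] 0.93 [ 0.08988804 -0.00121   ]
slide [[0.0011, -0.0006, 0.1307]] spin 0.0 q7 1.56
```

Call:
step_arm(slide=[[-0.001,0,0.04],[-0.001,0,0.08],[-0.001,0,0.112],[-0.001,0,0.122],[-0.001,0,0.126],[-0.001,0,0.126]], spin=[0,0,0,0,0,0])

```text
clock: 44.45
tcp_pos: [0.5912, 0.1255, 0.0786]
eef_rot: [-0.0, -0.164, 0.986, 0.0]
contact_force: [1.2, -0.2, 0.1]
gripper_width: 0.0007
finger_force: 0.0
```

Call:
step_arm(slide=[[0,0,0.003],[0,0,0.006],[0,0,0.009],[0,0,0.0115],[0,0,0.0115]], spin=[0,0,0,0,0])

```text
clock: 44.87
tcp_pos: [0.5924, 0.1258, 0.068]
eef_rot: [0.002, -0.164, 0.986, 0.0]
contact_force: [0.7, 0.4, 5.5]
gripper_width: 0.0005
finger_force: 2.3
```

Call:
step_arm(slide=[[0.008,0,0.001],[0.018,0,0.001],[0.03,0,0.001],[0.042,0,0.001],[0.054,0,0.001],[0.066,0,0.001],[0.078,0,0.001],[0.09,0,0.001],[0.1,0,0.001],[0.1,0,0.001]], spin=[0,0,0,0,0,0,0,0,0,0])

```text
clock: 45.7
tcp_pos: [0.4943, 0.0931, 0.0673]
eef_rot: [-0.0, -0.164, 0.986, 0.0]
contact_force: [-2.6, 1.6, 11.6]
gripper_width: 0.0003
finger_force: 5.9
```

Run:
```python
from h import *
s=st(); save('wrist','w19.png'); print(inF(BIN,s['tcp_pos']))
for p in optics.spot_point('wrist','tab_pad')[:1]: print(np.round(p['at']),p['score'],inF(BIN,atz('wrist',p['at'],.087)))
```

```text
t 45.7 tcp [0.4943 0.0931 0.0673] q [-0.    -0.164  0.986  0.   ] F [-2.6  1.6 11.6] w 0.0003
[-0.01577384  0.00230852]
[271. 255.] 0.7 [-0.01509218  0.00059434]
```

Call:
step_arm(slide=[[0.01,0,0],[0.02,0,0],[0.03,0,0],[0.04,0,0],[0.046,0,0],[0.046,0,0]], spin=[0,0,0,0,0,0])

```text
clock: 46.3
tcp_pos: [0.4541, 0.079, 0.0673]
eef_rot: [0.003, -0.164, 0.986, 0.001]
contact_force: [1.8, 2.8, 9.1]
gripper_width: 0.0007
finger_force: 6.2
```

Call:
step_arm(slide=[[0.003,0,0],[0.005,0,0],[0.005,0,0]], spin=[0,0,0])

```text
clock: 46.55
tcp_pos: [0.4542, 0.0791, 0.0678]
eef_rot: [0.007, -0.165, 0.986, 0.001]
contact_force: [7.5, 4.5, 4.6]
gripper_width: 0.0007
finger_force: 6.4
```

Call:
step_arm(slide=[[0.003,0,0],[0.006,0,0],[0.006,0,0],[0.006,0,0]], spin=[0,0,0,0])

```text
clock: 46.88
tcp_pos: [0.4543, 0.0791, 0.0689]
eef_rot: [0.012, -0.165, 0.986, 0.002]
contact_force: [14.8, 5.3, 3.4]
gripper_width: 0.001
finger_force: 9.1
```

Run:
```python
from h import *
s=st(); b=save('wrist','w20.png'); print(inF(BIN,s['tcp_pos']))
for p in optics.spot_point('wrist','tab_pad')[:1]: print(np.round(p['at']),p['score'],inF(BIN,atz('wrist',p['at'],.087)))
for p in optics.spot_point('wrist','hooks')[:1]: print(np.round(p['at']),p['score'],inF(BIN,atz('wrist',p['at'],.09)))
cv2.imwrite('pics/m20.png',cv2.resize(b[140:340,60:480],(800,381))[:,:,::-1])
```

```text
t 46.88 tcp [0.4543 0.0791 0.0689] q [ 0.012 -0.165  0.986  0.002] F [14.8  5.3  3.4] w 0.001
[-0.0582087   0.00205863]
```

View pics/m20.png

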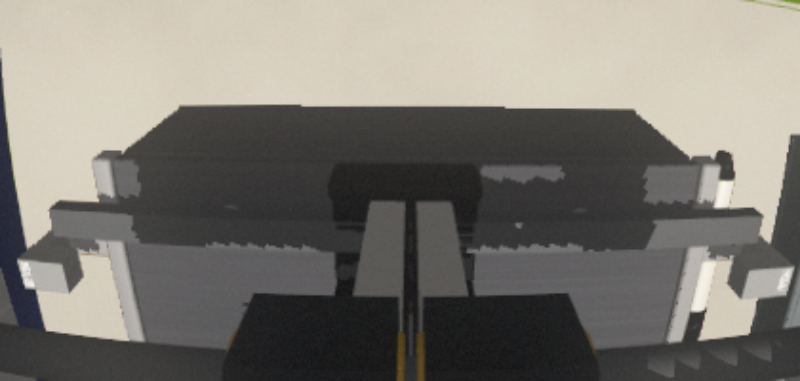

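The bar (crop row 225) is now in front of both hooks, the cover front is flush, and it doesn't move under 15 N, so it's home. Release.

Call:
step_arm(slide=[[-0.008,0,0],[-0.012,0,-0.002],[-0.014,0,-0.01],[-0.014,0,-0.03],[-0.014,0,-0.07],[-0.014,0,-0.11],[-0.014,0,-0.15],[-0.014,0,-0.15],[-0.014,0,-0.15]], spin=[0,0,0,0,0,0,0,0,0])

```text
clock: 47.78
tcp_pos: [0.4553, 0.0784, 0.2177]
eef_rot: [0.001, -0.164, 0.986, -0.0]
contact_force: [-0.4, 0.2, -1.1]
gripper_width: 0.0006
finger_force: 0.0
```

Run:
```python
from h import *
s=st(); b=save('wrist','w21.png'); t=save('top','t21.png'); d=save('side','s21.png')
for c in('wrist','top','side'):
  for n,z in(('tab_pad',.094),('hooks',.09)):
    for p in optics.spot_point(c,n)[:1]: print(c,n,np.round(p['at']),round(p['score'],2),inF(BIN,atz(c,p['at'],z)).round(4))
for n in ('tape','marker','squeeze'):
    for p in optics.spot_point('top',n)[:1]: print(n,np.round(p['at'],1),atz('top',p['at'],0).round(3))
cv2.imwrite('pics/m21.png',np.vstack([cv2.resize(b[130:260,120:430],(800,335)),np.hstack([cv2.resize(t[150:320,150:420],(413,260)),cv2.resize(d[120:300,130:300],(387,260))])])[:,:,::-1])
```

```text
t 47.78 tcp [0.4553 0.0784 0.2177] q [ 0.001 -0.164  0.986 -0.   ] F [-0.4  0.2 -1.1] w 0.0006
wrist tab_pad [274. 201.] 0.89 [-0.056   0.0012]
wrist hooks [272. 212.] 0.88 [-0.0433 -0.0004]
top tab_pad [357. 275.] 0.62 [-0.0478 -0.0006]
top hooks [356. 274.] 0.62 [-0.0448  0.0011]
side hooks [268. 276.] 0.98 [-0.0406  0.0065]
marker [296.9 264.8] [0.475 0.241 0.   ]
squeeze [391.4 174.4] [0.804 0.025 0.   ]
```

View pics/m21.png

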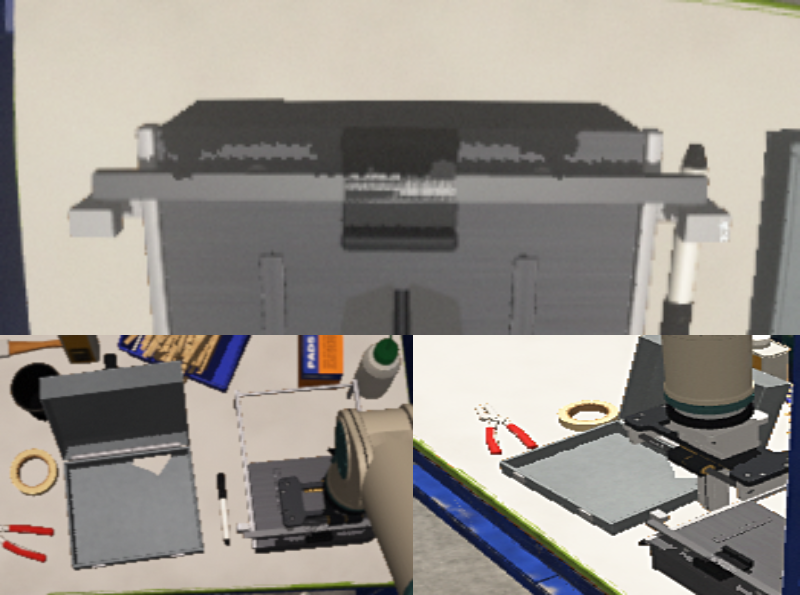

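The bar is raised in front of both hook noses (crop row 187, as in the starting view). The case stands open and empty, and the bystanders are in place.

```bash
python3 -c "
from bench import close_job; print(close_job())"
```

```text
the job is handed in; nothing more can be done
None
```

All four jars are standing in the carry bin with its cover closed and latched, the case is left open, nothing else on the bench was disturbed, and the job is handed in (the hand-in gave no verdict).

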